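Index the welding turntable and clamp the next lug

TASK

Set the flange up for its next lug. Take the brake off the turntable, turn it by its handle, counting the 15 degree clicks, until the welded lug stands four clicks (60 degrees) counter-clockwise, seen from above, past the clamp, let go so that it settles in that click and put the brake back on. Then lay the loose lug flat on the flange under the open clamp, long side pointing at the tube and centred under where the pad comes down, close to the back stop, let go of it and clamp it by pushing the red clamp handle fully home; leave everything else on the bench where it is.

Things in the scene. Friction and masses are not known exactly. Their poses are not given: they have to be found in the camera images.
- positioner: blue indexing welding turntable bolted to the bench. Origin on its turning axis at bench height, z up. Clamp station along its own +y, brake at bearing -80 deg, sprung detent roller at +25 deg (counter-clockwise from its own x). Base plate 230 x 230 x 14, outrigger to y +220. Toothed index plate 137 in radius, 58 to 70 high; faceplate 118 in radius, top 92 high
- flange_centre (a point): centre of the flange's top face, 104 high, on the turning axis; turns with it. Flange 90 in radius, 12 thick, bolted on the faceplate; tube stub in its middle 54 across, top 154 high. Yellow lines on the flange mark the five lug places still empty, 60 deg apart
- welded_lug (a point): centre of the underside of the lug already welded on the flange (brown bead round it), same size as the loose one, 70 from the axis, long side pointing at the tube; turns with the flange
- turntable (a joint): rad, counter-clockwise from above: bearing of the welded lug from the clamp station (+y of positioner); 0 = under the clamp, 1.047 = 60 deg past. Travel -0.95 to 1.7. Sprung clicks at every whole 15 deg (0.262); brake off and let go, it falls into the nearest. About 7 N at the handle takes it over a tooth. Brake on, it cannot be turned; it may start braked between clicks
- turn_handle_grip (a point): grip point of the black upright turning handle on the faceplate: sleeve 20 across, spinning freely on its vertical pin, 106 to 160 above the bench. The point is on its axis, 135 high, 107 from the turning axis, 85 deg counter-clockwise from the welded lug seen from above
- brake (a joint): brake lever, rad: 0 = on (lever leans slightly in towards the turntable, pad pressed on the faceplate's rim), 0.75 = fully off (lever leans outwards). It stays where it is left; about 11 N at its ball puts it on, 9 N takes it off
- brake_knob (a point): centre of the red ball, 28 across, on the brake lever, 104 from the lever's pivot. The pivot is level, 163 from the turning axis and 78 high at bearing -80 deg of the positioner. Brake on: ball 147.5 from the turning axis, 181 high (0.149 rad inward of straight up); fully off: 222 from it, 164 high
- clamp_handle (a joint): toggle clamp handle, rad: 0 = open (handle leaning out, away from the turntable, 0.62 rad above level; arm with rubber pad standing up); 0.95 = fully home against its stop, handle upright, arm down. Stiff joints: it stays where it is put. Pushed at its end it takes about 4 N, 8 N at the last as the pad presses (from about 0.91 on)
- clamp_grip (a point): grip point on the red clamp handle, a round bar 16 across, 88 from its pivot; the bar ends 40 beyond. The pivot is level, across the station, 188 from the turning axis and 145 high, on +y of the positioner. Open: 260 from the axis, 196 high (bar end 292, 219 high); closed: straight above the pivot, 233 high (end 273)
- clamp_pad: black rubber pad, 18 across, on the clamp arm; closed, it comes down 70 from the turning axis on +y of the positioner and presses a 28 high lug on the flange with about 3 N. Open, the arm stands up 165 from the axis, top about 260 high
- clamp_seat (a point): where the underside of the lug is to be centred: on the flange under the clamp pad, 70 from the turning axis on the positioner's +y, 104 high; fixed. Its y points away from the tube. A fixed back stop plate, 30 wide, 107 to 133 high, has its face 22 beyond this point: a lug touching it sits 2 too far out, which is fine
- lug: loose bright steel lug: block 40 long (its y), 25 wide (its x), 28 high, black cross hole through its width, about 0.2 kg, lying on the bench to the robot's right. Origin at the centre of its underside
- offcut: bystander: a short upright offcut of steel tube, 54 across, 55 high, to be left where it is
- square: bystander: a red triangular magnetic welding square lying flat, about 100 x 100 x 16, to be left where it is
- chip_hammer: bystander: a chipping hammer lying flat, black grip, about 250 long, to be left where it is
- spray_can: bystander: an upright grey and silver spray can, 65 across, 185 high, to be left where it is
- spare_flange: bystander: a loose steel flange lying flat, 170 across, 12 thick, with a 52 hole, to be left where it is
- wire_brush: bystander: a wire brush lying flat, to be left where it is
- gusset: bystander: a flat steel plate, 70 x 50 x 8, with one hole, to be left where it is
Things that resemble listed ones, but are neither listed nor needed, are in the scene too. Leave any pink or purple look-alike of the lug alone.

How it is judged (in metres and radians):
On the way, in this order (a step that is already met when the one before it is completed fails the run):
1. the brake is off (value of joint brake above 0.5 rad), for 0.1 s.
2. with the brake off, the turntable stands at rest in the click at 60 degrees, its handle let go (value of joint turntable between 0.987 and 1.107 rad and velocity of joint turntable between -0.05 and 0.05 rad/s and value of joint brake above 0.5 rad and contact force between the fingers and anything else below 0.5 N), for 0.2 s.
3. the brake is on again with the turntable in that click (value of joint turntable between 0.987 and 1.107 rad and value of joint brake below 0.1 rad), for 0.2 s.
4. the lug lies on its place on the flange, let go, with the clamp still open (all of step 3 and x of lug in the frame of clamp_seat between -0.006 and 0.006 m and y of lug in the frame of clamp_seat between -0.006 and 0.006 m and z of lug in the frame of clamp_seat between -0.004 and 0.004 m and angle between the y axis of lug and the y axis of clamp_seat, either way round below 0.15 rad and angle between lug's own z axis and vertical below 0.08 rad and value of joint clamp_handle below 0.6 rad and contact force between the fingers and lug below 0.2 N), for 0.2 s.
5. the clamp is locked down on the lug (x of lug in the frame of clamp_seat between -0.006 and 0.006 m and y of lug in the frame of clamp_seat between -0.006 and 0.006 m and z of lug in the frame of clamp_seat between -0.004 and 0.004 m and angle between the y axis of lug and the y axis of clamp_seat, either way round below 0.15 rad and angle between lug's own z axis and vertical below 0.08 rad and value of joint clamp_handle above 0.89 rad and contact force between clamp_pad and lug above 1.5 N), for 0.2 s.
At the end, for the whole second after the job is handed in: Turntable at rest in the click at 1.047 rad (within 0.06); brake on (below 0.1 rad); lug flat on the flange within 6 mm of the clamp seat each way and 0.15 rad of pointing at the tube; clamp locked (handle above 0.89 rad), its pad pressing the lug with over 1 N (all of step 3 and all of step 5 and linear speed of lug below 0.01 m/s and velocity of joint turntable between -0.05 and 0.05 rad/s); the robot touches nothing.
It fails at once if a bystander is pushed more than 30 mm (distance of any of offcut, square, chip_hammer, spray_can, spare_flange, wire_brush, gusset from where it was at the start of the episode above 0.03 m).
It also fails if it takes over 72 s, if anything falls off the work surface, if the arm or the gripper's body presses on something with over 40 N, if the wrist force passes 120 N, or if a joint passes its speed limit or range.

ROBOT

A 6-joint arm with a two-finger parallel gripper is mounted at the origin on the work surface. World frame = base frame: x ahead of the robot, y to its left, z up, the work surface at z = 0. Lengths are in m, angles in degrees, forces in N, time in s.
With the tool pointing down it reaches from about 0.375 to 0.9 m from the base axis. Payload 3.1 kg.
Tool frame: the origin (TCP) lies at the very end of the fingers, on their centre line; the grasp point (between the pads) lies 19 mm behind it; z points along the fingers, y is the direction in which the jaws open and shut (so a half turn about z gives the same grasp; the last joint's range is limited). The gripper opens to 87 mm and grips with 3 to 60 N. Pads are 19 mm wide; open, the fingers measure 117 mm over their backs; the gripper's body (75 mm by 190 mm) begins 51 mm behind the grasp point.
Start: joints at [-84.483, 30.224, 82.088, -0, 67.689, -10.227], TCP at [0.17, -0.602, 0.223] pointing down, gripper open.
Joint ranges: [-176.69, 176.69], [-43.24, 126.21], [12.49, 139.97], [-82, 262], [0, 151.66], [-163.58, 163.58]. Speed limits (degrees/s): [159.86, 159.86, 180, 180, 180, 180].

INTERFACE

Orientations are given as a 3x3 rotation matrix whose columns are the frame's x, y, z axes.
In Python, from rig import readout, capture, camera_model, bot, spot_in, regions_of gives the robot as it stands.
- The arm moves only by the tool send_rows, never from a script. Its argument "moves" is a list that holds one entry, the list of rows, each a list of 7 numbers: the turn, a rotation vector about the tool's x, y, z in degrees, then the shift along the tool's x, y, z in cm, then the opening, from -1 (shut) to 1 (fully open). A call has exactly 5 rows; each row shifts and turns the commanded pose from where the row before left it, along the tool's axes as they then stand; what a row does not reach is not made up. A row lasts 1/10 s, in which the tool goes at most 50 mm and 8.59 degrees, less where a joint would pass 70% of its speed; a pose out of reach is approached as far as the arm can. A call with a gripper value outside its range is refused whole. The fingers move at their own pace and stop on an object; the grip force is fixed at half the most. Time passes only in rows, so rows that do not move let the fingers close, or fill a call up. It gives the time, the measured TCP pose, the force and the opening at its end, in the units of the state.
- readout.read_state(): the state, without advancing time (a new reading comes with each control period).
- capture(name): name is "side" or "top" or "wrist"; returns the picture (420x560x3 uint8, blue, green, red); there is no depth.
- camera_model(name): a dict with "camera_matrix" (3x3 intrinsics, pixels), "k1" (the pictures are not rectified: a ray, as slopes to the right and down, at radius r is drawn at 1 + k1 r^2 times it, then the intrinsics apply), "pose" (4x4, takes a point from camera to world coordinates). Camera axes: x right, y up, looking along -z (the intrinsics and any distortion apply to the point x, -y, -z); pixel columns grow to the right and rows downward; lengths in m; the calibration is good to about 2 mm. A picture is of the moment at which its call begins: read the wrist's pose just before it. camera_model takes no time and is no camera call; for the wrist camera it gives the pose at the moment of the call.
- bot.hand_in(): hands the job in, once; it reports no verdict.
Trained networks look in the newest picture that a camera, given by its name, has taken for a name from the list of things; names that differ only in an ending like _2 or _b are one class to them, and where a whole thing is asked for, a point or a joint stands for the part that bears it (a point fixed in the world has none). Each returns a list of dicts, best first, with "p" (0 to 1); they miss things now and then, are a little off and sometimes report something else, mostly with a low value. They report only what shows in the picture. A call takes as long as a camera call. They do not tell look-alikes from the thing itself.
- spot_in(camera, thing): "location" ([x, y, z] in m, in world coordinates, good to about 4 mm: the middle of the surface that is visible of it).
- regions_of(camera, thing): "mask" (420x560 bool, what is visible of it).
The state is a dict: "time_s": time; "joint_positions": joint angles; "qvel": joint speeds; "tau": joint torques, N m; "position": TCP position; "tcp_rot": TCP orientation; "force": force on the tool from outside, world axes, zero at the start; "moment": the same for the moment, N m; "opening": opening from 0.0 (shut) to 1.0 (fully open).
Only numpy, scipy, OpenCV 4.12 (cv2) and the standard library are available. Lean on these libraries where they do the work, as an engineer would, in place of code of your own. Each camera call takes 0.05 s, during which the arm holds its last target. There are 200 camera calls.

## Working session

There is one attempt and no reset: what is moved stays moved. The work goes in short steps, Python scripts to look and compute and a tool call to move; the robot and the scene stay as the last step left them, time stands still between calls to the robot, and variables do not carry over. Pictures are saved under pics/ and viewed, about 8 in all and at most 12, crops included, and the job is handed in when it is done.

Besides the shell and the picture viewer there is one more tool, called by a JSON object that holds its "api" and its "payload". send_rows: Moves the arm, as the interface text tells. Its arguments: {"type":"object","properties":{"moves":{"type":"array","items":{"type":"array","items":{"type":"array","items":{"type":"number"}}}}},"required":["moves"]}

```bash
mkdir -p pics; ls
cat > h.py <<'E'
import numpy as np, cv2
from rig import readout, capture, camera_model, bot, spot_in, regions_of
def proj(cam,P):
    m=camera_model(cam) if isinstance(cam,str) else cam
    T=np.linalg.inv(np.array(m["pose"]));p=T[:3,:3]@np.array(P,float)+T[:3,3]
    x=np.array([p[0],-p[1]])/-p[2]; x=x*(1+m["k1"]*(x@x)); K=np.array(m["camera_matrix"])
    return (K[:2,:2]@x+K[:2,2])
def unproj(cam,uv,z):
    m=camera_model(cam) if isinstance(cam,str) else cam
    K=np.array(m["camera_matrix"]); d=np.linalg.solve(K[:2,:2],np.array(uv,float)-K[:2,2]); x=d.copy()
    for _ in range(20): x=d/(1+m["k1"]*(x@x))
    T=np.array(m["pose"]); r=T[:3,:3]@np.array([x[0],-x[1],-1.]); o=T[:3,3]
    return o+r*(z-o[2])/r[2]
E
python3 - <<'E'
from h import *
np.set_printoptions(precision=4,suppress=True)
for c in ["side","top"]:
    im=capture(c); cv2.imwrite(f"pics/{c}0.png",im); m=camera_model(c); print(c,m)
    for t in ["positioner","welded_lug","turn_handle_grip","brake_knob","clamp_grip","clamp_pad","lug"]:
        print(t,[(np.round(d["location"],3).tolist(),round(d["p"],2)) for d in spot_in(c,t)[:4]])
s=readout.read_state(); print(s)
E
```

```text
pics
side {'camera_matrix': array([[395.8747,   0.    , 286.3393],
       [  0.    , 395.8747, 212.3571],
       [  0.    ,   0.    ,   1.    ]]), 'k1': -0.010352902012394702, 'pose': array([[ 0.9943,  0.0908, -0.0561,  0.3932],
       [-0.1055,  0.7597, -0.6417, -0.7136],
       [-0.0157,  0.6439,  0.7649,  1.0038],
       [ 0.    ,  0.    ,  0.    ,  1.    ]])}
positioner [([0.545, -0.013, 0.092], 0.6)]
welded_lug [([0.553, -0.018, 0.103], 0.87), ([0.486, 0.24, 0.185], 0.26)]
turn_handle_grip [([0.546, -0.014, 0.104], 0.75)]
brake_knob [([0.629, -0.12, 0.109], 0.61), ([0.654, -0.297, 0.008], 0.28)]
clamp_grip [([0.481, 0.245, 0.185], 0.75)]
clamp_pad []
lug [([0.51, -0.333, 0.029], 0.7), ([0.508, -0.426, 0.026], 0.69), ([0.474, -0.246, 0.027], 0.69)]
top {'camera_matrix': array([[546.8293,   0.    , 269.4232],
       [  0.    , 546.8293, 211.2144],
       [  0.    ,   0.    ,   1.    ]]), 'k1': 0.0151137459381557, 'pose': array([[ 0.0054,  0.9841, -0.1773,  0.1656],
       [-0.9999,  0.0038, -0.0095, -0.0167],
       [-0.0087,  0.1773,  0.9841,  1.8071],
       [ 0.    ,  0.    ,  
[... 317 characters left out ...]
2)]
clamp_grip [([0.481, 0.236, 0.181], 0.65), ([0.628, -0.114, 0.088], 0.34)]
clamp_pad []
lug [([0.504, -0.42, 0.027], 0.57), ([0.47, -0.238, 0.027], 0.39)]
{'time_s': 0.8, 'joint_positions': array([-84.4814,  30.2212,  82.0865,  -0.0001,  67.6917, -10.2263]), 'qvel': array([-0.0687, -0.0405, -0.0842,  0.0782,  0.0693, -0.0329]), 'tau': array([  0.0008, -43.9945, -17.6979,   0.0636,   0.0502,  -0.    ]), 'position': array([ 0.1696, -0.6015,  0.2226]), 'tcp_rot': array([[ 0.9625,  0.2714, -0.    ],
       [ 0.2714, -0.9625, -0.    ],
       [-0.    ,  0.    , -1.    ]]), 'force': array([-0.3077,  0.2763, -0.2887]), 'moment': array([-0.0119, -0.0177, -0.0573]), 'opening': 0.9991836877108069}
```

View pics/side0.png

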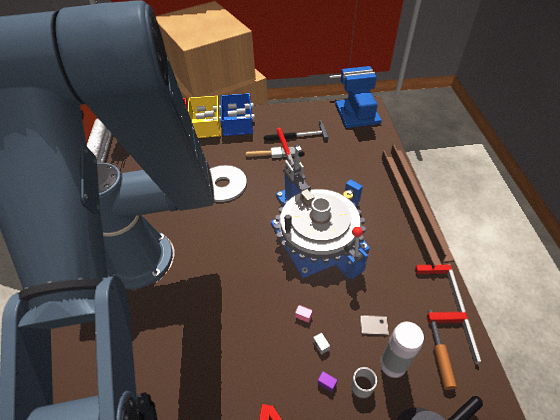

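View pics/top0.png

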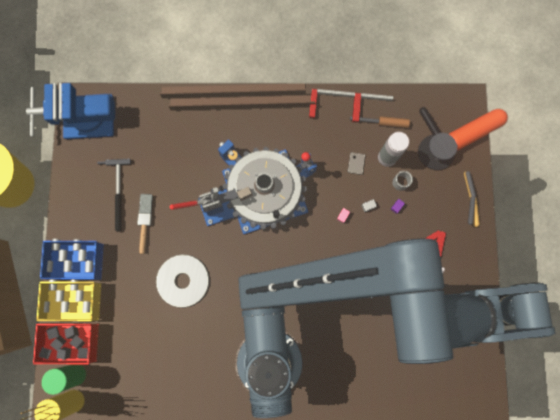

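Side view: the lug could be pink (303,313), bright steel (321,343) or purple (327,381). The bright steel one at (321,343) fits; in the top view it is at (370,205). Next I'll take close crops.

Run:
```python
from h import *
t=cv2.imread("pics/top0.png"); s=cv2.imread("pics/side0.png")
a=cv2.resize(t[130:240,195:325],None,fx=3,fy=3,interpolation=cv2.INTER_CUBIC)
b=cv2.resize(s[120:285,260:380],None,fx=3,fy=3,interpolation=cv2.INTER_CUBIC)
c=cv2.resize(s[300:400,280:400],(390,165*3-330),interpolation=cv2.INTER_CUBIC)
o=np.hstack([np.vstack([a,c]),b]); print(o.shape)
cv2.imwrite("pics/crop1.png",o)
```

```text
(495, 750, 3)
```

View pics/crop1.png

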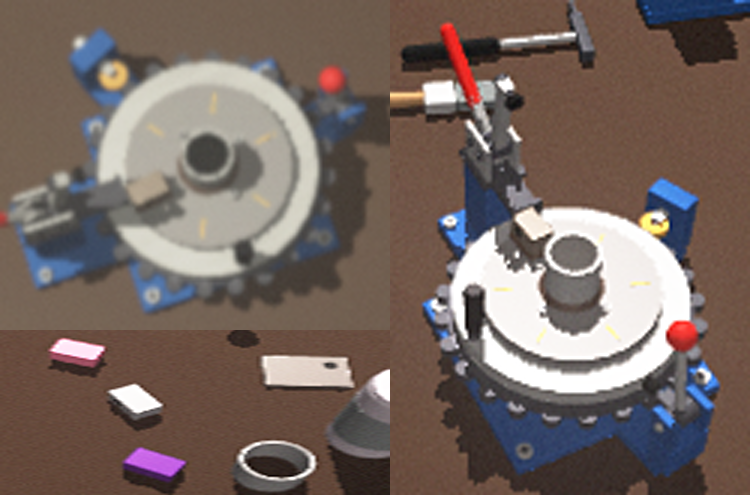

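Crop: steel lug at crop (135,400), between pink and purple; the tube top is at side (321.3,204.7) and top (264.7,181). The ball is at side (357.3,231.3) and top (305.7,156.7), and the black handle is at top (276.7,211.7). I'll fit the pose from these.

```bash
cat > fit.py <<'E'
from h import *
from scipy.optimize import least_squares
obs=[("top","axis",(264.7,181)),("top","plate",(264.3,186)),("top","ball",(305.7,156.7)),("top","hand",(276.7,210.5)),("top","wl",(244.5,193)),("top","bar",(171.5,206.5)),
("side","axis",(321.3,204.7)),("side","ball",(357.3,231.3)),("side","hand",(288.3,217.7)),("side","wl",(307.7,195.5)),("side","bar",(279.5,129.8))]
cm={c:camera_model(c) for c in("top","side")}
def pt(n,p):
    x,y,yaw,th,b=p; d=lambda r,a,z:np.array([x+r*np.cos(a),y+r*np.sin(a),z])
    up=yaw+np.pi/2
    return {"axis":lambda:d(0,0,.154),"plate":lambda:d(0,0,.092),"ball":lambda:d(.163+.104*np.sin(b-.149),yaw-np.radians(80),.078+.104*np.cos(b-.149)),
    "hand":lambda:d(.107,up+th+np.radians(85),.160),"wl":lambda:d(.07,up+th,.132),"bar":lambda:d(.292,up,.219)}[n]()
f=lambda p:np.concatenate([proj(cm[c],pt(n,p))-np.array(uv) for c,n,uv in obs])
r=least_squares(f,[.55,0,.2,0,0],loss="soft_l1"); p=r.x
if __name__=="__main__":
    np.set_printoptions(precision=4,suppress=True)
    print(p,np.degrees(p[2:])); e=f(p).reshape(-1,2)
    for o,q in zip(obs,e): print(o[:2],q)
    for n in("ball","hand","bar"): print(n,pt(n,p))
E
python3 fit.py
python3 - <<'E'
from h import *
for c,uv in(("side",(321.7,342)),("top",(370,205.5))): print(unproj(c,uv,.028))
for c in("side","top"):
    capture(c)
    for d in regions_of(c,"lug")[:4]:
        m=d["mask"]; v,u=np.nonzero(m); print(c,d["p"],m.sum(),u.mean(),v.mean(),cv2.minAreaRect(np.c_[u,v].astype(np.float32)), unproj(c,(u.mean(),v.mean()),.02))
E
```

```text
[ 0.559   0.015   0.3318  0.1397 -0.0302] [19.0112  8.0027 -1.7302]
('top', 'axis') [-0.1766 -0.107 ]
('top', 'plate') [ 0.5609 -0.6336]
('top', 'ball') [-0.0947  0.1413]
('top', 'hand') [0.6695 1.5742]
('top', 'wl') [ 0.1742 -0.6572]
('top', 'bar') [-0.8894  0.3035]
('side', 'axis') [0.6164 0.1442]
('side', 'ball') [-0.2922  0.7619]
('side', 'hand') [ 0.5034 -0.1819]
('side', 'wl') [-0.116  -0.4616]
('side', 'bar') [-0.5899 -1.1849]
ball [ 0.6291 -0.1113  0.1803]
hand [ 0.4598 -0.0251  0.16  ]
bar [0.4639 0.2911 0.219 ]
[ 0.50819843 -0.33113498  0.028     ]
[ 0.50664112 -0.33180498  0.028     ]
side 0.57 215 321.36744186046514 343.7953488372093 ((321.3676452636719, 343.7793884277344), (18.864845275878906, 12.176399230957031), 59.036251068115234) [ 0.50754507 -0.33252683  0.02      ]
side 0.55 337 355.53709198813056 245.25519287833828 ((353.81982421875, 244.36370849609375), (17.432491302490234, 35.08705520629883), 2.12109637260437) [ 0.65959688 -0.04267787  0.02      ]
side 0.54 219 326.9406392694064 381.19634703196346 ((327.1000061035156, 381.300048828125), (17.441329956054688, 12.969193458557129), 26.56505012512207) [ 0.50598172 -0.42448833  0.02      ]
side 0.39 4896 318.34763071895424 224.89808006535947 ((320.0, 226.0), (72.0, 90.0), 90.0) [0.56025722 0.04813909 0.02      ]
top 0.63 88 368.82954545454544 205.45454545454547 ((368.8000183105469, 205.60000610351562), (7.155416965484619, 12.521980285644531), 63.43495178222656) [ 0.50831377 -0.32935034  0.02      ]
top 0.51 106 397.0660377358491 205.19811320754718 ((396.7500305175781, 205.25), (8.485280990600586, 13.435027122497559), 45.0) [ 0.50952595 -0.42280302  0.02      ]
top 0.43 75 343.2266666666667 214.96 ((343.2000427246094, 215.10003662109375), (6.7082037925720215, 11.627553939819336), 26.56505012512207) [ 0.4759473  -0.24390748  0.02      ]
```

```bash
cat >> h.py <<'E'
def plan(*wps):
    """waypoints (x,y,z,bearing of tool y) -> turn about tool z, then shift cm in the new tool axes"""
    s=readout.read_state(); p=np.array(s["position"]); R=np.array(s["tcp_rot"]); b=np.degrees(np.arctan2(R[1,1],R[0,1]))
    print("t",round(s["time_s"],2),"pos",p.round(4),"b",b.round(2),"zax",R[:,2].round(3),"open",round(s["opening"],3),"F",np.array(s["force"]).round(1))
    for w in wps:
        t=-(w[3]-b); b=w[3]; a=np.radians(b); d=np.array(w[:3])-p; p=np.array(w[:3])
        print(w,"turnz %.1f  shift %.2f %.2f %.2f"%(t,100*(d@[-np.sin(a),np.cos(a),0]),100*(d@[np.cos(a),np.sin(a),0]),-100*d[2]))
A=np.array([.559,.015]); YAW=19.0
def pol(r,b,z,jb): # r, positioner bearing
    a=np.radians(YAW+b); return (A[0]+r*np.cos(a),A[1]+r*np.sin(a),z,jb)
E
python3 - <<'E'
from h import *
np.set_printoptions(precision=4,suppress=True)
m=camera_model("wrist"); s=readout.read_state(); print(m); R=np.array(s["tcp_rot"]); T=np.array(m["pose"])
print("cam in tool",R.T@(T[:3,3]-s["position"]),"\n",R.T@T[:3,:3])
plan(pol(.1475,-80,.223,-61),pol(.1475,-80,.162,-61),pol(.185,-80,.159,-61),pol(.223,-80,.145,-61),pol(.223,-80,.223,-61),
 pol(.107,90+8+85,.223,-45),pol(.107,90+8+85,.118,-45))
E
```

```text
{'camera_matrix': array([[355.1544,   0.    , 282.6358],
       [  0.    , 355.1544, 214.2056],
       [  0.    ,   0.    ,   1.    ]]), 'k1': -0.009546979482324363, 'pose': array([[ 0.2709,  0.9327,  0.2383,  0.2334],
       [-0.9626,  0.2625,  0.0669, -0.5841],
       [-0.0001, -0.2475,  0.9689,  0.3833],
       [ 0.    ,  0.    ,  0.    ,  1.    ]])}
cam in tool [ 0.0662  0.0005 -0.1607] 
 [[-0.0005  0.9689  0.2475]
 [ 1.      0.0005  0.0003]
 [ 0.0002  0.2475 -0.9689]]
t 1.0 pos [ 0.1696 -0.6015  0.2226] b -74.25 zax [ 0. -0. -1.] open 1.002 F [-0.7  0.   0.5]
(np.float64(0.6305094189863347), np.float64(-0.11400640680306086), 0.223, -61) turnz -13.3  shift 63.94 -20.30 -0.04
(np.float64(0.6305094189863347), np.float64(-0.11400640680306086), 0.162, -61) turnz 0.0  shift 0.00 0.00 6.10
(np.float64(0.6486897797455724), np.float64(-0.14680464582078823), 0.159, -61) turnz 0.0  shift 0.00 3.75 0.30
(np.float64(0.6671125453149332), np.float64(-0.18004019469208526), 0.145, -61) turnz 0.0  shift 0.00 3.80 1.40
(np.float64(0.6671125453149332), np.float64(-0.18004019469208526), 0.223, -61) turnz 0.0  shift 0.00 0.00 -7.80
(np.float64(0.45979132756135377), np.float64(-0.025082905495502586), 0.223, -45) turnz -16.0  shift -3.70 -25.62 -0.00
(np.float64(0.45979132756135377), np.float64(-0.025082905495502586), 0.118, -45) turnz 0.0  shift 0.00 0.00 10.50
```

{"api": "send_rows", "payload": {"moves": [[[0,0,-6.7,0,0,-1,1],[0,0,-6.6,0,0,-1,1],[0,0,0,4.5,-1.4,0,1],[0,0,0,4.5,-1.4,0,1],[0,0,0,4.5,-1.4,0,1]]]}}

```text
time_s: 1.5
position: [0.2679, -0.4983, 0.2426]
tcp_rot: [[0.875, 0.484, 0.0], [0.484, -0.875, -0.0], [0.0, 0.0, -1.0]]
force: [0.7, -0.8, 0.5]
opening: 1.001
```

{"api": "send_rows", "payload": {"moves": [[[0,0,0,4.5,-1.4,0,1],[0,0,0,4.5,-1.4,0,1],[0,0,0,4.5,-1.4,0,1],[0,0,0,4.5,-1.4,0,1],[0,0,0,4.5,-1.4,0,1]]]}}

```text
time_s: 2.0
position: [0.4311, -0.3274, 0.2428]
tcp_rot: [[0.874, 0.485, 0.0], [0.485, -0.874, -0.001], [0.0, 0.001, -1.0]]
force: [-0.4, -1.0, 0.2]
opening: 0.998
```

{"api": "send_rows", "payload": {"moves": [[[0,0,0,4.5,-1.4,0,1],[0,0,0,4.5,-1.4,0,1],[0,0,0,4.5,-1.4,0,1],[0,0,0,4.5,-1.4,0,1],[0,0,0,1,-0.7,0,1]]]}}

```text
time_s: 2.5
position: [0.5686, -0.1781, 0.2427]
tcp_rot: [[0.872, 0.489, 0.003], [0.489, -0.872, 0.001], [0.002, 0.001, -1.0]]
force: [0.3, -0.4, -0.6]
opening: 1.001
```

Run:
```python
from h import *
plan(pol(.1475,-80,.243,-61),pol(.1475,-80,.162,-61))
im=capture("wrist")
for n,P in(("ball",pol(.1475,-80,.181,0)[:3]),):
    q=proj("wrist",P); print(n,q); cv2.drawMarker(im,tuple(int(v) for v in q),(255,255,0),0,12,1)
cv2.imwrite("pics/w1.png",im)
hsv=cv2.cvtColor(im,cv2.COLOR_BGR2HSV); m=((hsv[...,0]<8)|(hsv[...,0]>172))&(hsv[...,1]>150)&(hsv[...,2]>80)
n,l,st,c=cv2.connectedComponentsWithStats(m.astype(np.uint8))
for i in range(1,n):
    if st[i,4]>150: print(st[i],c[i],unproj("wrist",c[i],.181))
```

```text
t 2.5 pos [ 0.5686 -0.1781  0.2427] b -60.7 zax [ 0.003  0.001 -1.   ] open 1.001 F [ 0.3 -0.4 -0.6]
(np.float64(0.6305094189863347), np.float64(-0.11400640680306086), 0.243, -61) turnz 0.3  shift 8.53 -2.60 -0.03
(np.float64(0.6305094189863347), np.float64(-0.11400640680306086), 0.162, -61) turnz 0.0  shift 0.00 0.00 8.10
ball [240.75374952  88.98484092]
[ 480    0   61   49 1442] [507.85159501  21.43828017] [ 0.73768739 -0.22976553  0.181     ]
[ 211   65   46   48 1703] [233.45625367  88.55607751] [ 0.62860757 -0.11011359  0.181     ]
```

{"api": "send_rows", "payload": {"moves": [[[0,0,0,2.9,-1,0,1],[0,0,0,2.9,-1,0,1],[0,0,0,2.7,-0.9,0,1],[0,0,0,0,0,0,1],[0,0,0,0,0,0,1]]]}}

```text
time_s: 3.05
position: [0.6249, -0.1156, 0.2423]
tcp_rot: [[0.874, 0.486, -0.001], [0.486, -0.874, -0.001], [-0.002, -0.0, -1.0]]
force: [-0.1, -0.2, -0.2]
opening: 1.001
```

Run:
```python
from h import *
plan((.629,-.111,.243,-61),(.629,-.111,.162,-61))
```

```text
t 3.05 pos [ 0.6249 -0.1156  0.2423] b -60.95 zax [-0.001 -0.001 -1.   ] open 1.001 F [-0.1 -0.2 -0.2]
(0.629, -0.111, 0.243, -61) turnz 0.1  shift 0.58 -0.21 -0.07
(0.629, -0.111, 0.162, -61) turnz 0.0  shift 0.00 0.00 8.10
```

{"api": "send_rows", "payload": {"moves": [[[0,0,0,0.6,-0.2,2,1],[0,0,0,0,0,3,1],[0,0,0,0,0,3,1],[0,0,0,0,0,0,0],[0,0,0,0,0,0,-1]]]}}

```text
time_s: 3.55
position: [0.6292, -0.1115, 0.1626]
tcp_rot: [[0.875, 0.484, -0.001], [0.484, -0.875, 0.0], [-0.001, -0.001, -1.0]]
force: [0.1, 0.3, -0.1]
opening: 0.892
```

{"api": "send_rows", "payload": {"moves": [[[0,0,0,0,0,0,-1],[0,0,0,0,0,0,-1],[0,0,0,0,0,0,-1],[0,0,0,0,0,0,-1],[0,0,0,0,0,0,-1]]]}}

```text
time_s: 4.05
position: [0.6302, -0.1102, 0.163]
tcp_rot: [[0.874, 0.486, 0.001], [0.486, -0.874, -0.0], [0.0, 0.001, -1.0]]
force: [-0.4, 0.6, 0.6]
opening: 0.447
```

{"api": "send_rows", "payload": {"moves": [[[0,0,0,0,0,0,-1],[0,0,0,0,0,0,-1],[0,0,0,0,0,0,-1],[0,0,0,0,1.2,0,-1],[0,0,0,0,1.2,0.1,-1]]]}}

```text
time_s: 4.55
position: [0.6392, -0.1269, 0.1617]
tcp_rot: [[0.874, 0.486, -0.006], [0.486, -0.874, 0.009], [-0.001, -0.011, -1.0]]
force: [-2.7, 6.8, -0.1]
opening: 0.296
```

{"api": "send_rows", "payload": {"moves": [[[0,0,0,0,1.3,0.2,-1],[0,0,0,0,1.3,0.3,-1],[0,0,0,0,1.3,0.5,-1],[0,0,0,0,1.3,0.6,-1],[0,0,0,0,0,0,-1]]]}}

```text
time_s: 5.05
position: [0.6644, -0.1732, 0.1443]
tcp_rot: [[0.875, 0.484, -0.008], [0.484, -0.875, 0.01], [-0.002, -0.012, -1.0]]
force: [-3.5, 7.0, 3.9]
opening: 0.332
```

Run:
```python
from h import *
plan((.667,-.180,.145,-61)); s=readout.read_state(); print(np.linalg.norm(np.array(s["position"][:2])-A))
```

```text
t 5.05 pos [ 0.6644 -0.1732  0.1443] b -61.06 zax [-0.008  0.01  -1.   ] open 0.332 F [-3.5  7.   3.9]
(0.667, -0.18, 0.145, -61) turnz -0.1  shift -0.10 0.72 -0.07
0.21569111994443918
```

{"api": "send_rows", "payload": {"moves": [[[0,0,0,0,0.6,0,-1],[0,0,0,0,0,0,1],[0,0,0,0,0,0,1],[0,0,0,0,0,0,1],[0,0,0,0,0,0,1]]]}}

```text
time_s: 5.55
position: [0.6697, -0.1818, 0.1454]
tcp_rot: [[0.874, 0.486, -0.0], [0.486, -0.874, -0.0], [-0.0, 0.0, -1.0]]
force: [0.0, -0.0, 0.6]
opening: 0.612
```

{"api": "send_rows", "payload": {"moves": [[[0,0,0,0,0,-4,1],[0,0,0,0,0,-4,1],[0,0,-8,0,0,0,1],[0,0,-8,0,0,0,1],[0,0,0,0,0,0,1]]]}}

```text
time_s: 6.05
position: [0.6703, -0.1828, 0.2261]
tcp_rot: [[0.707, 0.707, 0.002], [0.707, -0.707, -0.001], [0.0, 0.002, -1.0]]
force: [-0.4, 0.1, -0.2]
opening: 0.985
```

Run:
```python
from h import *
plan(pol(.107,90+8+85,.223,-45),pol(.107,90+8+85,.118,-45))
for c in ("top","side"):
    im=capture(c); cv2.imwrite(f"pics/{c}1.png",im)
    hsv=cv2.cvtColor(im,cv2.COLOR_BGR2HSV); m=((hsv[...,0]<8)|(hsv[...,0]>172))&(hsv[...,1]>150)&(hsv[...,2]>80)
    n,l,st,ct=cv2.connectedComponentsWithStats(m.astype(np.uint8)); print(c,"expect off",proj(c,pol(.222,-80,.164,0)[:3]))
    for i in range(1,n):
        if st[i,4]>20: print(st[i],ct[i])
```

```text
t 6.05 pos [ 0.6703 -0.1828  0.2261] b -45.0 zax [ 0.002 -0.001 -1.   ] open 0.985 F [-0.4  0.1 -0.2]
(np.float64(0.45979132756135377), np.float64(-0.025082905495502586), 0.223, -45) turnz 0.0  shift -3.73 -26.04 0.31
(np.float64(0.45979132756135377), np.float64(-0.025082905495502586), 0.118, -45) turnz 0.0  shift 0.00 0.00 10.50
top expect off [327.03179075 146.68449693]
[311  90   6  11  57] [313.45614035  95.19298246]
[456 110  51  39 343] [481.73177843 131.65597668]
[450 113  40  23  93] [468.33333333 123.76344086]
[170 201  26   8 101] [182.01980198 204.63366337]
[410 232  36  28 448] [429.29910714 245.68526786]
[  33  323   65   42 1446] [ 66.06569848 343.60235131]
side expect off [376.72608359 255.81362159]
[ 111    0   66   87 2814] [141.27398721  31.60199005]
[ 270    0  133   73 6466] [347.09650479  29.50634086]
[   0   35   89   56 1463] [15.79767601 59.50922761]
[97 59 12 22 58] [102.65517241  69.81034483]
[94 63  9 16 25] [97.36 69.64]
[  16   66   95   96 2193] [ 77.52667579 111.749658  ]
[181 129   7  11  37] [185.13513514 135.02702703]
[277 128  13  27 139] [282.70503597 140.10791367]
[371 249  11  12 103] [375.85436893 254.22330097]
[416 264  36  10 303] [432.76237624 268.76567657]
[428 312  40  11 392] [447.26020408 316.77295918]
[259 404  23  16 244] [268.53278689 412.77868852]
```

{"api": "send_rows", "payload": {"moves": [[[0,0,0,-0.7,-4.6,0,1],[0,0,0,-0.7,-4.6,0,1],[0,0,0,-0.7,-4.6,0,1],[0,0,0,-0.7,-4.6,0,1],[0,0,0,-0.7,-4.6,0,1]]]}}

```text
time_s: 6.65
position: [0.4809, -0.0435, 0.2253]
tcp_rot: [[0.709, 0.705, 0.0], [0.705, -0.709, -0.0], [0.0, 0.0, -1.0]]
force: [1.1, -0.0, 0.1]
opening: 0.997
```

Run:
```python
from h import *
plan(pol(.107,175,.223,-45),pol(.107,190,.223,-45))
a=[capture("wrist"),capture("side")]
cv2.imwrite("pics/w2.png",np.hstack([cv2.resize(a[0],(400,300)),cv2.resize(a[1][130:280,240:390],(300,300))]))
for c in("side","wrist"):
  print(c,[(np.round(d["location"],3).tolist(),round(d["p"],2)) for d in spot_in(c,"turn_handle_grip")[:3]])
  for b in (175,183,190): print(b,proj(c,pol(.107,b,.16,0)[:3]).round(1))
```

```text
t 6.65 pos [ 0.4809 -0.0435  0.2253] b -45.13 zax [ 0. -0. -1.] open 0.997 F [ 1.1 -0.   0.1]
(np.float64(0.45517835728846845), np.float64(-0.010885642829164422), 0.223, -45) turnz -0.1  shift 0.49 -4.12 0.23
(np.float64(0.4654156913360847), np.float64(-0.036874629366358054), 0.223, -45) turnz 0.0  shift -1.11 2.56 -0.00
side [([0.552, -0.026, 0.093], 0.86)]
175 [286.6 213.7]
183 [288.8 217.5]
190 [291.3 220.6]
wrist [([0.539, 0.001, 0.108], 0.63)]
175 [218.6 220.1]
183 [239.  229.9]
190 [257.6 236.1]
```

View pics/w2.png

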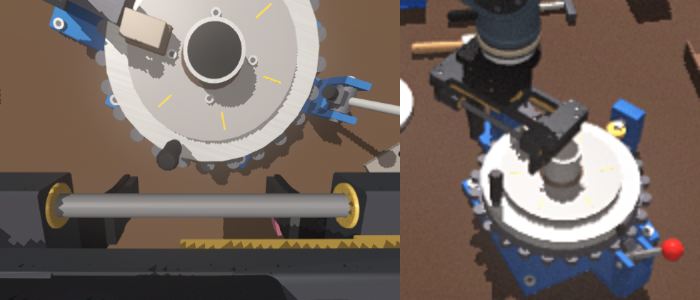

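The wrist view puts the handle top at about (236,215) full scale and the side view at (288,217). That matches the start angle within a few mm, so I'll grip it there.

{"api": "send_rows", "payload": {"moves": [[[0,0,0,-0.2,-2.8,0,1],[0,0,0,0,0,3,1],[0,0,0,0,0,4,1],[0,0,0,0,0,3.6,1],[0,0,0,0,0,0,-1]]]}}

```text
time_s: 7.35
position: [0.4602, -0.0262, 0.1159]
tcp_rot: [[0.708, 0.706, -0.007], [0.706, -0.708, 0.002], [-0.004, -0.007, -1.0]]
force: [0.1, -0.2, -0.3]
opening: 0.963
```

{"api": "send_rows", "payload": {"moves": [[[0,0,0,0,0,0,-1],[0,0,0,0,0,0,-1],[0,0,0,0,0,0,-1],[0,0,0,0,0,0,-1],[0,0,0,0,0,0,-1]]]}}

```text
time_s: 7.85
position: [0.4616, -0.026, 0.1205]
tcp_rot: [[0.707, 0.708, 0.002], [0.708, -0.707, -0.001], [0.001, 0.002, -1.0]]
force: [-0.2, 0.4, 0.3]
opening: 0.54
```

{"api": "send_rows", "payload": {"moves": [[[0,0,0,0,0,0,-1],[0,0,0,0,0,0,-1],[0,0,0,0,0,0,-1],[0,0,0,0,0,0,-1],[0,0,0,0,0,0,-1]]]}}

```text
time_s: 8.35
position: [0.4586, -0.0256, 0.1192]
tcp_rot: [[0.706, 0.708, -0.005], [0.708, -0.706, 0.0], [-0.003, -0.004, -1.0]]
force: [-5.4, -1.8, 3.9]
opening: 0.223
```

Run:
```python
from h import *
s=readout.read_state(); d=np.array(s["position"][:2])-A; th=np.degrees(np.arctan2(d[1],d[0]))-YAW-175
print("r",np.linalg.norm(d),"theta",th%360)
b0=th%360
print(b0)
plan(*[pol(.107,175+b,.118,-45) for b in (15,22,29,36,43,50,56,60)])
```

```text
r 0.10825548537983502 theta 8.024318899007937
8.024318899007937
t 8.35 pos [ 0.4586 -0.0256  0.1192] b -44.89 zax [-0.005  0.    -1.   ] open 0.223 F [-5.4 -1.8  3.9]
(np.float64(0.4654156913360847), np.float64(-0.036874629366358054), 0.118, -45) turnz 0.1  shift -0.32 1.28 0.12
(np.float64(0.4724351816018807), np.float64(-0.04789302199529462), 0.118, -45) turnz 0.0  shift -0.28 1.28 -0.00
(np.float64(0.48074515392674877), np.float64(-0.057973824526687326), 0.118, -45) turnz 0.0  shift -0.13 1.30 -0.00
(np.float64(0.49022172576354034), np.float64(-0.06696675541373064), 0.118, -45) turnz 0.0  shift 0.03 1.31 -0.00
(np.float64(0.5007236232533921), np.float64(-0.07473775077016037), 0.118, -45) turnz 0.0  shift 0.19 1.29 -0.00
(np.float64(0.5120942872935688), np.float64(-0.08117096295401084), 0.118, -45) turnz 0.0  shift 0.35 1.26 -0.00
(np.float64(0.5224038446641535), np.float64(-0.0855471104240922), 0.118, -45) turnz 0.0  shift 0.42 1.04 -0.00
(np.float64(0.5295068029275811), np.float64(-0.08785500146540014), 0.118, -45) turnz 0.0  shift 0.34 0.67 -0.00
```

{"api": "send_rows", "payload": {"moves": [[[0,0,0,-0.3,1.3,0.1,-1],[0,0,0,-0.3,1.3,0,-1],[0,0,0,-0.1,1.3,0,-1],[0,0,0,0,1.3,0,-1],[0,0,0,0.2,1.3,0,-1]]]}}

```text
time_s: 8.85
position: [0.5023, -0.0751, 0.1193]
tcp_rot: [[0.707, 0.708, -0.002], [0.708, -0.707, 0.001], [-0.001, -0.002, -1.0]]
force: [-0.1, 1.2, 3.3]
opening: 0.223
```

{"api": "send_rows", "payload": {"moves": [[[0,0,0,0.4,1.2,0,-1],[0,0,0,0.4,1.1,0,-1],[0,0,0,0.3,0.7,0,-1],[0,0,0,0,0,0,-1],[0,0,0,0,0,0,-1]]]}}

```text
time_s: 9.35
position: [0.5335, -0.0875, 0.1192]
tcp_rot: [[0.707, 0.707, 0.002], [0.707, -0.707, 0.002], [0.003, 0.0, -1.0]]
force: [0.7, 5.7, 5.7]
opening: 0.222
```

```bash
cat > th.py <<'E'
from h import *
s=readout.read_state(); d=np.array(s["position"][:2])-A; th=np.degrees(np.arctan2(d[1],d[0]))-YAW-175
print("r",np.linalg.norm(d),"theta",th%360)
plan(pol(.107,235,.118,-45))
E
python3 th.py
```

```text
r 0.10559820045829776 theta 62.04675924841234
t 9.35 pos [ 0.5335 -0.0875  0.1192] b -45.01 zax [ 0.002  0.002 -1.   ] open 0.222 F [0.7 5.7 5.7]
(np.float64(0.5295068029275811), np.float64(-0.08785500146540014), 0.118, -45) turnz -0.0  shift -0.31 -0.26 0.12
```

{"api": "send_rows", "payload": {"moves": [[[0,0,0,-0.2,-0.2,0,0],[0,0,0,0,0,0,1],[0,0,0,0,0,0,1],[0,0,0,0,0,0,1],[0,0,0,0,0,0,1]]]}}

```text
time_s: 9.85
position: [0.5298, -0.0889, 0.1184]
tcp_rot: [[0.707, 0.708, -0.0], [0.708, -0.707, -0.0], [-0.0, 0.0, -1.0]]
force: [0.4, 0.3, 0.4]
opening: 0.592
```

{"api": "send_rows", "payload": {"moves": [[[0,0,0,0,0,0,1],[0,0,0,0,0,0,1],[0,0,0,0,0,-4,1],[0,0,0,0,0,-4,1],[0,0,0,0,0,-3,1]]]}}

```text
time_s: 10.35
position: [0.5303, -0.0889, 0.2306]
tcp_rot: [[0.707, 0.708, 0.002], [0.708, -0.707, -0.001], [0.001, 0.002, -1.0]]
force: [0.1, -0.2, -0.2]
opening: 0.978
```

{"api": "send_rows", "payload": {"moves": [[[0,0,5.3,0,0,0,1],[0,0,5.3,0,0,0,1],[0,0,5.4,0,0,0,1],[0,0,0,0,0,0,1],[0,0,0,0,0,0,1]]]}}

```text
time_s: 10.85
position: [0.5296, -0.0886, 0.2285]
tcp_rot: [[0.873, 0.487, -0.0], [0.487, -0.873, 0.0], [-0.0, -0.0, -1.0]]
force: [-0.2, -0.2, 0.8]
opening: 0.999
```

Run:
```python
from h import *
a=[capture("wrist"),capture("side"),capture("top")]
f=lambda c,P:tuple(int(round(v)) for v in proj(c,P))
for c,im in zip(("wrist","side","top"),a):
    for t in (60,): 
        cv2.drawMarker(im,f(c,pol(.107,175+t,.16,0)[:3]),(0,255,0),0,5,1)
        cv2.drawMarker(im,f(c,pol(.07,90+t,.132,0)[:3]),(255,0,255),0,5,1)
    cv2.drawMarker(im,f(c,pol(.222,-80,.164,0)[:3]),(255,255,0),0,5,1)
R=lambda x,w,h:cv2.resize(x,(w,h),interpolation=cv2.INTER_CUBIC)
cv2.imwrite("pics/w3.png",np.hstack([a[0][:,:],]))
cv2.imwrite("pics/w3.png",np.vstack([np.hstack([R(a[0][:300],400,214),R(a[2][130:240,215:345],260,214)]),R(a[1][130:280,240:390],660,386)[:,:660]]))
plan(pol(.222,-80,.23,-61),pol(.222,-80,.145,-61))
```

```text
t 11.0 pos [ 0.5297 -0.0887  0.2284] b -60.9 zax [-0.  0. -1.] open 0.997 F [ 0.5 -0.1 -0.2]
(np.float64(0.6666277356946869), np.float64(-0.17916557498494584), 0.23, -61) turnz 0.1  shift 7.59 14.55 -0.16
(np.float64(0.6666277356946869), np.float64(-0.17916557498494584), 0.145, -61) turnz 0.0  shift 0.00 0.00 8.50
```

View pics/w3.png

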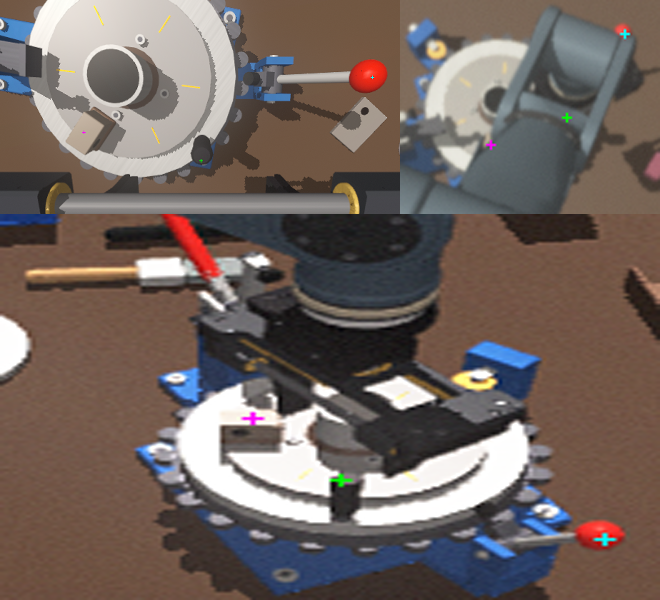

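The welded lug, handle and ball all sit on the markers predicted for 60° and brake off. Next is putting the brake on.

{"api": "send_rows", "payload": {"moves": [[[0,0,0,2.2,4.2,0,1],[0,0,0,2.2,4.2,0,1],[0,0,0,2.1,4.1,0,1],[0,0,0,1.1,2.1,0,1],[0,0,0,0,0,0,1]]]}}

```text
time_s: 11.5
position: [0.6695, -0.1819, 0.2276]
tcp_rot: [[0.875, 0.485, 0.002], [0.485, -0.875, -0.001], [0.001, 0.002, -1.0]]
force: [-0.8, 0.8, -0.5]
opening: 1.0
```

{"api": "send_rows", "payload": {"moves": [[[0,0,0,0,0,4,1],[0,0,0,0,0,4,0.5],[0,0,0,0,0,0.4,-1],[0,0,0,0,0,0,-1],[0,0,0,0,0,0,-1]]]}}

```text
time_s: 12.0
position: [0.6681, -0.1796, 0.1467]
tcp_rot: [[0.874, 0.486, 0.003], [0.486, -0.874, -0.001], [0.002, 0.003, -1.0]]
force: [0.9, 0.7, 0.6]
opening: 0.722
```

{"api": "send_rows", "payload": {"moves": [[[0,0,0,0,0,0,-1],[0,0,0,0,0,0,-1],[0,0,0,0,0,0,-1],[0,0,0,0,0,0,-1],[0,0,0,0,0,0,-1]]]}}

```text
time_s: 12.5
position: [0.6649, -0.1745, 0.1454]
tcp_rot: [[0.875, 0.485, -0.005], [0.485, -0.874, 0.009], [-0.0, -0.01, -1.0]]
force: [-3.1, 9.2, 6.9]
opening: 0.33
```

Run:
```python
from h import *
plan(pol(.1475,-80,.162,-61))
```

```text
t 12.5 pos [ 0.6649 -0.1745  0.1454] b -60.99 zax [-0.005  0.009 -1.   ] open 0.33 F [-3.1  9.2  6.9]
(np.float64(0.6305094189863347), np.float64(-0.11400640680306086), 0.162, -61) turnz 0.0  shift -0.08 -6.96 -1.66
```

{"api": "send_rows", "payload": {"moves": [[[0,0,0,0,-1.3,-0.6,-1],[0,0,0,0,-1.3,-0.5,-1],[0,0,0,0,-1.3,-0.3,-1],[0,0,0,0,-1.3,-0.2,-1],[0,0,0,0,-1.3,-0.1,-1]]]}}

```text
time_s: 13.0
position: [0.6413, -0.129, 0.1669]
tcp_rot: [[0.874, 0.486, 0.017], [0.487, -0.873, -0.015], [0.007, 0.022, -1.0]]
force: [3.1, -11.6, 11.3]
opening: 0.302
```

{"api": "send_rows", "payload": {"moves": [[[0,0,0,0,-1.3,0,-1],[0,0,0,0,-0.5,0,-1],[0,0,0,0,-0.3,0,-1],[0,0,0,0,0,0,-1],[0,0,0,0,0,0,-1]]]}}

```text
time_s: 13.5
position: [0.6315, -0.1096, 0.1662]
tcp_rot: [[0.874, 0.486, 0.017], [0.486, -0.874, -0.012], [0.009, 0.019, -1.0]]
force: [5.7, -8.5, 6.9]
opening: 0.303
```

Run:
```python
from h import *
plan(pol(.1475,-80,.162,-61)); s=readout.read_state(); print(np.linalg.norm(np.array(s["position"][:2])-A))
```

```text
t 13.5 pos [ 0.6315 -0.1096  0.1662] b -60.9 zax [ 0.017 -0.012 -1.   ] open 0.303 F [ 5.7 -8.5  6.9]
(np.float64(0.6305094189863347), np.float64(-0.11400640680306086), 0.162, -61) turnz 0.1  shift -0.30 0.34 0.42
0.1441462868887745
```

{"api": "send_rows", "payload": {"moves": [[[0,0,0,0,-0.5,0,-1],[0,0,0,0,0,0,-1],[0,0,0,0,0,0,1],[0,0,0,0,0,0,1],[0,0,0,0,0,0,1]]]}}

```text
time_s: 14.0
position: [0.627, -0.1033, 0.1648]
tcp_rot: [[0.874, 0.485, 0.011], [0.485, -0.874, -0.007], [0.006, 0.011, -1.0]]
force: [2.3, -1.5, 2.1]
opening: 0.494
```

{"api": "send_rows", "payload": {"moves": [[[0,0,0,0,0,0,1],[0,0,0,0,0,-4,1],[0,0,0,0,0,-4,1],[0,0,0,-4,2,0,1],[0,0,0,-4,2,0,1]]]}}

```text
time_s: 14.5
position: [0.572, -0.1727, 0.2428]
tcp_rot: [[0.872, 0.489, 0.001], [0.489, -0.872, -0.001], [0.001, 0.001, -1.0]]
force: [0.2, -0.1, -0.1]
opening: 0.939
```

{"api": "send_rows", "payload": {"moves": [[[0,0,0,-4.2,2,0,1],[0,0,0,-4.2,2,0,1],[0,0,0,-4.2,2,0,1],[0,0,0,-4.2,2,0,1],[0,0,0,0,0,0,1]]]}}

```text
time_s: 15.0
position: [0.4607, -0.3286, 0.2411]
tcp_rot: [[0.877, 0.48, -0.003], [0.48, -0.877, -0.0], [-0.003, -0.001, -1.0]]
force: [0.0, 0.1, -0.3]
opening: 0.999
```

Run:
```python
from h import *
plan((.508,-.331,.2,-61))
a=[capture("wrist"),capture("side")]; cm=camera_model("wrist")
f=lambda c,P:tuple(int(round(v)) for v in proj(c,P))
cv2.imwrite("pics/w4raw.png",a[0])
print("lug px",f("wrist",(.508,-.331,.014)))
for b in(0,.1): cv2.drawMarker(a[1],f("side",pol(.163+.104*np.sin(b-.149),-80,.078+.104*np.cos(b-.149),0)[:3]),(255,255,0),0,5,1)
cv2.drawMarker(a[1],f("side",pol(.07,150,.132,0)[:3]),(255,0,255),0,5,1)
cv2.imwrite("pics/w4.png",np.hstack([cv2.resize(a[0],(480,360)),cv2.resize(a[1][150:290,270:390],(309,360),interpolation=cv2.INTER_CUBIC)]))
hsv=cv2.cvtColor(a[1],cv2.COLOR_BGR2HSV); m=((hsv[...,0]<8)|(hsv[...,0]>172))&(hsv[...,1]>150)&(hsv[...,2]>80)
n,l,st,ct=cv2.connectedComponentsWithStats(m[200:290,330:400].astype(np.uint8)); print(st[1:],ct[1:]+[330,200],[f("side",pol(.163+.104*np.sin(b-.149),-80,.078+.104*np.cos(b-.149),0)[:3]) for b in (0,.1)])
```

```text
t 15.0 pos [ 0.4607 -0.3286  0.2411] b -61.3 zax [-0.003 -0.    -1.   ] open 0.999 F [ 0.   0.1 -0.3]
(0.508, -0.331, 0.2, -61) turnz -0.3  shift 4.02 2.50 4.11
lug px (308, 152)
[[22 27 11 10 68]
 [29 34  2  1  2]] [[356.66176471 230.98529412]
 [359.5        234.        ]] [(358, 233), (361, 235)]
```

View pics/w4.png

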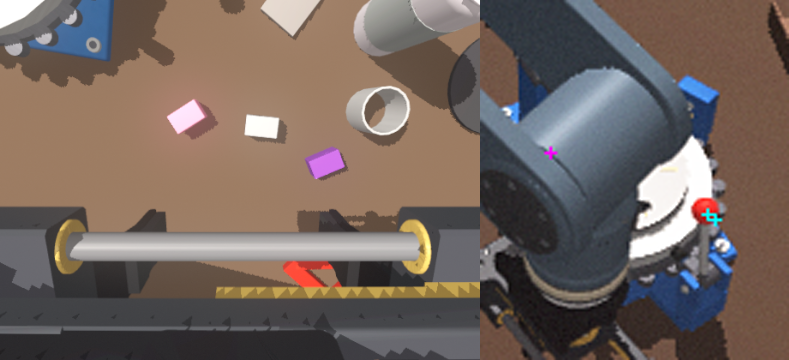

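The brake is on: the ball is at side (356.7,231.0), the same as at the start. In the wrist view the white steel lug is at (305,147) full scale, between pink (218,136) and purple (379,190). I'll measure its pose.

Run:
```python
from h import *
im=cv2.imread("pics/w4raw.png"); cm=camera_model("wrist")
x0,y0=275,125; c=im[y0:175,x0:340]; g=cv2.cvtColor(c,cv2.COLOR_BGR2GRAY); h=cv2.cvtColor(c,cv2.COLOR_BGR2HSV)
for lo in (150,190,215):
    m=((g>lo)&(h[...,1]<60)).astype(np.uint8); k=max(cv2.findContours(m,cv2.RETR_EXTERNAL,cv2.CHAIN_APPROX_NONE)[0],key=cv2.contourArea)
    P=np.array([unproj(cm,(q[0][0]+x0,q[0][1]+y0),.028)[:2] for q in k],np.float32); (ce,sz,an)=cv2.minAreaRect(P*1000); print(lo,m.sum(),ce,sz,an)
    b=cv2.boxPoints((ce,sz,an)); e=[b[1]-b[0],b[2]-b[1]]; print([ (np.linalg.norm(v).round(1),np.degrees(np.arctan2(v[1],v[0])).round(1)) for v in e])
cv2.imwrite("pics/lug.png",cv2.resize(c,None,fx=8,fy=8))
```

```text
150 969 (511.074951171875, -324.09124755859375) (25.648178100585938, 40.03269958496094) 22.92998504638672
[(np.float32(40.0), np.float32(-67.1)), (np.float32(25.6), np.float32(22.9))]
190 917 (511.01629638671875, -324.15472412109375) (24.94384765625, 39.335975646972656) 22.94502830505371
[(np.float32(39.3), np.float32(-67.1)), (np.float32(24.9), np.float32(22.9))]
215 877 (510.9056091308594, -324.08837890625) (23.815000534057617, 38.91207504272461) 22.944290161132812
[(np.float32(38.9), np.float32(-67.1)), (np.float32(23.8), np.float32(22.9))]
```

{"api": "send_rows", "payload": {"moves": [[[0,0,-8.4,0,0,0,1],[0,0,-8.4,0,0,0,1],[0,0,-8.4,0,0,0,1],[0,0,-8.4,0,0,0,1],[0,0,-8.4,0,0,0,1]]]}}

```text
time_s: 15.6
position: [0.465, -0.3225, 0.2412]
tcp_rot: [[0.316, 0.949, -0.001], [0.949, -0.316, 0.002], [0.001, -0.001, -1.0]]
force: [-0.1, -0.3, -0.2]
opening: 0.996
```

{"api": "send_rows", "payload": {"moves": [[[0,0,-8.4,0,0,0,1],[0,0,-8.4,0,0,0,1],[0,0,-8.4,0,0,0,1],[0,0,-8.4,0,0,0,1],[0,0,-8.4,0,0,0,1]]]}}

```text
time_s: 16.1
position: [0.465, -0.3225, 0.2412]
tcp_rot: [[-0.4, 0.917, -0.001], [0.917, 0.4, 0.002], [0.002, -0.0, -1.0]]
force: [-0.3, 0.1, 0.4]
opening: 1.001
```

Run:
```python
from h import *
a=np.radians(22.9); o=.045*np.array([-np.sin(a),np.cos(a)])
plan((.509-o[0],-.329-o[1],.18,22.9))
```

```text
t 16.1 pos [ 0.465  -0.3225  0.2412] b 23.57 zax [-0.001  0.002 -1.   ] open 1.001 F [-0.3  0.1  0.4]
(np.float64(0.5265105777563093), np.float64(-0.3704533432504575), 0.18, 22.9) turnz 0.7  shift -6.81 3.80 6.12
```

{"api": "send_rows", "payload": {"moves": [[[0,0,0.7,0,0,2,1],[0,0,0,-3.4,1.9,2,1],[0,0,0,-3.4,1.9,2.1,1],[0,0,0,0,0,0,1],[0,0,0,0,0,0,1]]]}}

```text
time_s: 16.6
position: [0.5257, -0.371, 0.1788]
tcp_rot: [[-0.383, 0.924, -0.003], [0.924, 0.383, 0.004], [0.004, -0.001, -1.0]]
force: [-0.5, 0.1, 0.1]
opening: 1.0
```

```bash
cat > lug.py <<'E'
from h import *
plan(); cm=camera_model("wrist"); im=capture("wrist"); cv2.imwrite("pics/w5.png",im)
u,v=proj(cm,(.509,-.329,.028)).astype(int); x0,y0=u-60,max(v-60,0); print(u,v)
c=im[y0:v+60,x0:u+60]; g=cv2.cvtColor(c,cv2.COLOR_BGR2GRAY); h=cv2.cvtColor(c,cv2.COLOR_BGR2HSV)
for lo in (150,190,215):
    m=((g>lo)&(h[...,1]<60)).astype(np.uint8); k=max(cv2.findContours(m,cv2.RETR_EXTERNAL,cv2.CHAIN_APPROX_NONE)[0],key=cv2.contourArea)
    P=np.array([unproj(cm,(q[0][0]+x0,q[0][1]+y0),.028)[:2] for q in k],np.float32); (ce,sz,an)=cv2.minAreaRect(P*1000); print(lo,m.sum(),ce,sz,an)
plan((ce[0]/1000,ce[1]/1000,.10,22.9),(ce[0]/1000,ce[1]/1000,.007,22.9))
E
python3 lug.py
```

```text
t 16.6 pos [ 0.5257 -0.371   0.1788] b 22.49 zax [-0.003  0.004 -1.   ] open 1.0 F [-0.5  0.1  0.1]
285 150
150 1376 (508.24456787109375, -328.5010070800781) (25.24112319946289, 39.27544403076172) 22.463369369506836
190 1301 (508.0565490722656, -329.0248718261719) (24.121906280517578, 38.67033767700195) 23.053062438964844
215 1239 (508.365234375, -328.8994445800781) (23.582509994506836, 38.44631576538086) 22.463581085205078
t 16.65 pos [ 0.5254 -0.3712  0.18  ] b 22.47 zax [-0.002  0.002 -1.   ] open 1.003 F [-0.6  0.3  0.2]
(0.508365234375, -0.32889944458007814, 0.1, 22.9) turnz -0.4  shift 4.56 0.08 8.00
(0.508365234375, -0.32889944458007814, 0.007, 22.9) turnz -0.0  shift 0.00 0.00 9.30
```

```bash
cat >> h.py <<'E'
def go(*wps,R=None):
    s=readout.read_state(); p=np.array(s["position"]); R=np.array(s["tcp_rot"]) if R is None else R
    print("t",round(s["time_s"],2),"pos",p.round(4),"open",round(s["opening"],3),"F",np.array(s["force"]).round(1),"\n",R.round(3))
    for w in wps: print(np.round(w,4),"shift cm",(100*R.T@(np.array(w[:3])-p)).round(2)); p=np.array(w[:3])
E
python3 - <<'E'
from h import *
for n in("spray_can","offcut","gusset"): 
    capture("top"); print(n,[(np.round(d["location"],3),d["p"]) for d in spot_in("top",n)[:2]])
plan((.5083,-.3288,.12,22.5))
E
```

```text
spray_can [(array([ 0.685, -0.383,  0.184]), 0.63)]
offcut [(array([0.573, 0.041, 0.106]), 0.15)]
gusset [(array([ 0.659, -0.291,  0.009]), 0.58), (array([ 0.683, -0.384,  0.183]), 0.5)]
t 16.95 pos [ 0.5252 -0.3733  0.1819] b 22.35 zax [ 0.001 -0.001 -1.   ] open 1.001 F [-0.1  0.4  0.3]
(0.5083, -0.3288, 0.12, 22.5) turnz -0.1  shift 4.76 0.14 6.19
```

{"api": "send_rows", "payload": {"moves": [[[0,0,0,2.4,0,3,1],[0,0,0,2.3,0.1,3.2,1],[0,6,0,0,0,0,1],[0,6,0,0,0,0,1],[0,0,0,0,0,0,1]]]}}

```text
time_s: 17.45
position: [0.5092, -0.3326, 0.1185]
tcp_rot: [[-0.37, 0.926, -0.077], [0.906, 0.378, 0.19], [0.205, 0.001, -0.979]]
force: [-0.8, -0.8, 0.7]
opening: 1.003
```

Run:
```python
from h import *
go((.5083,-.3288,.12),(.5083,-.3288,.010))
```

```text
t 17.45 pos [ 0.5092 -0.3326  0.1185] open 1.003 F [-0.8 -0.8  0.7] 
 [[-0.37   0.926 -0.077]
 [ 0.906  0.378  0.19 ]
 [ 0.205  0.001 -0.979]]
[ 0.5083 -0.3288  0.12  ] shift cm [ 0.41  0.06 -0.07]
[ 0.5083 -0.3288  0.01  ] shift cm [-2.260e+00 -1.000e-02  1.077e+01]
```

{"api": "send_rows", "payload": {"moves": [[[0,0,0,-0.6,0.1,3.6,1],[0,0,0,-0.6,0,3.6,1],[0,0,0,-0.5,0,3.5,1],[0,0,0,0,0,0,0],[0,0,0,0,0,0,-1]]]}}

```text
time_s: 17.95
position: [0.5071, -0.3239, 0.011]
tcp_rot: [[-0.372, 0.925, -0.079], [0.905, 0.38, 0.192], [0.208, -0.0, -0.978]]
force: [-0.2, -0.6, 0.9]
opening: 0.892
```

{"api": "send_rows", "payload": {"moves": [[[0,0,0,0,0,0,-1],[0,0,0,0,0,0,-1],[0,0,0,0,0,0,-1],[0,0,0,0,0,0,-1],[0,0,0,0,0,0,-1]]]}}

```text
time_s: 18.45
position: [0.5074, -0.3244, 0.0109]
tcp_rot: [[-0.372, 0.925, -0.078], [0.905, 0.38, 0.192], [0.207, 0.0, -0.978]]
force: [1.0, 0.3, 0.1]
opening: 0.448
```

{"api": "send_rows", "payload": {"moves": [[[0,0,0,0,0,0,-1],[0,0,0,0,0,0,-1],[0,0,0,0,0,0,-1],[0,0,0,0,0,0,-1],[0,0,0,0,0,0,-1]]]}}

```text
time_s: 18.95
position: [0.5072, -0.3242, 0.0104]
tcp_rot: [[-0.372, 0.925, -0.079], [0.905, 0.38, 0.192], [0.208, 0.0, -0.978]]
force: [1.1, 0.1, 0.4]
opening: 0.281
```

Run:
```python
from h import *
go((.508,-.331,.25))
```

```text
t 18.95 pos [ 0.5072 -0.3242  0.0104] open 0.281 F [1.1 0.1 0.4] 
 [[-0.372  0.925 -0.079]
 [ 0.905  0.38   0.192]
 [ 0.208  0.    -0.978]]
[ 0.508 -0.331  0.25 ] shift cm [  4.34  -0.18 -23.58]
```

{"api": "send_rows", "payload": {"moves": [[[0,0,0,0.9,0,-4,-1],[0,0,0,0.9,0,-4,-1],[0,0,0,0.9,0,-4,-1],[0,0,0,0.9,0,-4,-1],[0,0,0,0.9,0,-4,-1]]]}}

```text
time_s: 19.45
position: [0.5057, -0.3215, 0.2163]
tcp_rot: [[-0.372, 0.925, -0.08], [0.905, 0.38, 0.193], [0.209, -0.001, -0.978]]
force: [-0.2, -1.1, -1.9]
opening: 0.284
```

{"api": "send_rows", "payload": {"moves": [[[-0.7,0,3.2,0,0,0,-1],[0,0,0,0,0,0,-1],[0,0,0,0,0,0,-1],[0,0,0,0,0,0,-1],[0,0,0,0,0,0,-1]]]}}

```text
time_s: 19.95
position: [0.5057, -0.3214, 0.2139]
tcp_rot: [[-0.32, 0.945, -0.07], [0.924, 0.327, 0.199], [0.211, -0.001, -0.978]]
force: [-0.7, 0.3, -1.3]
opening: 0.289
```

Run:
```python
from h import *
go(pol(.0747,90,.22,0)[:3]); print(np.degrees(np.arctan2(.0,1)))
R=np.array(readout.read_state()["tcp_rot"]); print("b",np.degrees(np.arctan2(R[1,1],R[0,1])))
```

```text
t 19.95 pos [ 0.5057 -0.3214  0.2139] open 0.289 F [-0.7  0.3 -1.3] 
 [[-0.32   0.945 -0.07 ]
 [ 0.924  0.327  0.199]
 [ 0.211 -0.001 -0.978]]
[0.5347 0.0856 0.22  ] shift cm [36.81 16.05  7.29]
0.0
b 19.09625957910982
```

{"api": "send_rows", "payload": {"moves": [[[0,0,0,3.7,1.6,0.7,-1],[0,0,0,3.7,1.6,0.7,-1],[0,0,0,3.7,1.6,0.7,-1],[0,0,0,3.7,1.6,0.7,-1],[0,0,0,3.7,1.6,0.7,-1]]]}}

```text
time_s: 20.45
position: [0.52, -0.1163, 0.219]
tcp_rot: [[-0.319, 0.945, -0.069], [0.924, 0.327, 0.197], [0.209, -0.001, -0.978]]
force: [0.1, -0.6, -1.9]
opening: 0.285
```

{"api": "send_rows", "payload": {"moves": [[[0,0,0,3.7,1.6,0.7,-1],[0,0,0,3.7,1.6,0.7,-1],[0,0,0,3.7,1.6,0.7,-1],[0,0,0,3.4,1.6,0.7,-1],[0,0,0,0,0,0,-1]]]}}

```text
time_s: 20.95
position: [0.5315, 0.0473, 0.222]
tcp_rot: [[-0.325, 0.943, -0.071], [0.922, 0.332, 0.199], [0.211, -0.001, -0.977]]
force: [0.2, -0.6, -2.2]
opening: 0.287
```

{"api": "send_rows", "payload": {"moves": [[[0,0,0,0,0,0,-1],[0,0,0,0,0,0,-1],[0,0,0,0,0,0,-1],[0,0,0,0,0,0,-1],[0,0,0,0,0,0,-1]]]}}

```text
time_s: 21.45
position: [0.5327, 0.0417, 0.2223]
tcp_rot: [[-0.318, 0.946, -0.067], [0.925, 0.325, 0.197], [0.208, 0.0, -0.978]]
force: [0.2, 0.5, -2.7]
opening: 0.286
```

Run:
```python
from h import *
go(pol(.0747,90,.20,0)[:3],pol(.0747,90,.1154,0)[:3])
im=capture("wrist"); f=lambda P:tuple(int(round(v)) for v in proj("wrist",P))
for P,c in ((pol(0,0,.154,0),(0,255,0)),(pol(.092,90,.133,0),(255,0,255)),(pol(.07,150,.132,0),(255,255,0)),(pol(.07,30,.104,0),(0,0,255)),(pol(.07,90,.104,0),(255,0,0))):
    cv2.drawMarker(im,f(P[:3]),c,0,12,1)
s=capture("side"); cv2.imwrite("pics/w6.png",np.hstack([im[:,:560],cv2.resize(s[130:270,260:340],(240,420))]))
```

```text
t 21.45 pos [0.5327 0.0417 0.2223] open 0.286 F [ 0.2  0.5 -2.7] 
 [[-0.318  0.946 -0.067]
 [ 0.925  0.325  0.197]
 [ 0.208  0.    -0.978]]
[0.5347 0.0856 0.2   ] shift cm [3.54 1.62 3.03]
[0.5347 0.0856 0.1154] shift cm [-1.76 -0.    8.28]
```

View pics/w6.png

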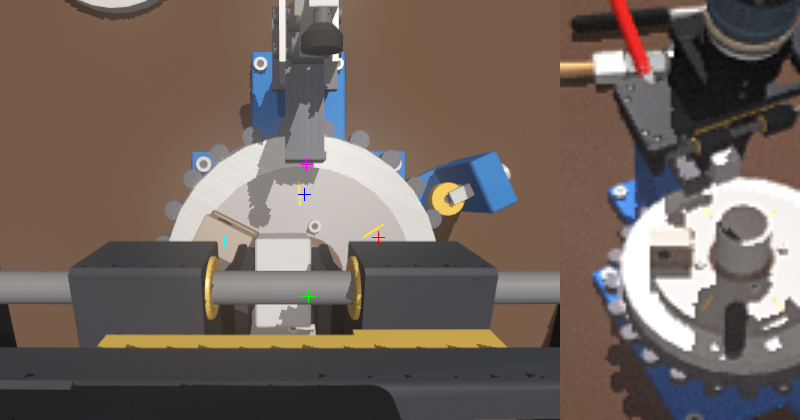

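The stop's face edge, seen at (306,162), is right on its predicted marker. The yellow line at (299,190) sits a few px left of the seat marker, so I'll measure the turntable angle from the yellow lines before placing.

Run:
```python
from h import *
def lines(c,im,cm,box):
    h=cv2.cvtColor(im,cv2.COLOR_BGR2HSV); m=((h[...,0]>18)&(h[...,0]<35)&(h[...,1]>70)&(h[...,2]>120)).astype(np.uint8)
    n,l,st,ct=cv2.connectedComponentsWithStats(m)
    for i in range(1,n):
        if st[i,4]<8: continue
        v,u=np.nonzero(l==i); P=np.array([unproj(cm,q,.104)[:2] for q in zip(u,v)])-A; r=np.hypot(*P.T)
        if r.max()<.1: print(c,st[i,4],"ctr bearing",np.degrees(np.arctan2(*P.mean(0)[::-1])).round(2)-YAW,"r",r.min().round(3),r.max().round(3),P.mean(0).round(4))
cm=camera_model("wrist"); im=capture("wrist"); lines("wrist",im,cm,0)
t=capture("top"); lines("top",t,camera_model("top"),0)
s=capture("side"); lines("side",s,camera_model("side"),0)
print("initial"); lines("top",cv2.imread("pics/top0.png"),camera_model("top"),0); lines("side",cv2.imread("pics/side0.png"),camera_model("side"),0)
```

```text
wrist 59 ctr bearing 93.32 r 0.062 0.081 [-0.027   0.0658]
wrist 61 ctr bearing 35.69 r 0.06 0.079 [0.0401 0.0566]
wrist 538 ctr bearing -175.57 r 0.07 0.086 [-0.0707 -0.0306]
wrist 292 ctr bearing -6.949999999999999 r 0.042 0.055 [0.0432 0.0092]
initial
```

Run:
```python
from h import *
m=camera_model("wrist"); s=readout.read_state(); R=np.array(s["tcp_rot"])
from scipy.optimize import fsolve
def g(d):
    k=dict(m); T=np.array(m["pose"]).copy(); T[:3,3]+=[d[0],d[1],.08]; k["pose"]=T
    return proj(k,[.559,.015,.104])-[283,130]
d=fsolve(g,[0,0]); print(d, (100*R.T@np.array([*d,.08])).round(2))
```

```text
[ 0.06099528 -0.12520403] [-11.86   1.68 -10.7 ]
```

{"api": "send_rows", "payload": {"moves": [[[0,0,0,-3,0.4,-2.7,-1],[0,0,0,-3,0.4,-2.7,-1],[0,0,0,-3,0.4,-2.7,-1],[0,0,0,-2.9,0.5,-2.6,-1],[0,0,0,0,0,0,-1]]]}}

```text
time_s: 22.2
position: [0.5979, -0.0881, 0.305]
tcp_rot: [[-0.318, 0.946, -0.058], [0.927, 0.323, 0.192], [0.2, 0.007, -0.98]]
force: [-0.8, -0.4, -1.0]
opening: 0.281
```

{"api": "send_rows", "payload": {"moves": [[[0,0,0,0,0,0,-1],[0,0,0,0,0,0,-1],[0,0,0,0,0,0,-1],[0,0,0,0,0,0,-1],[0,0,0,0,0,0,-1]]]}}

```text
time_s: 22.7
position: [0.5936, -0.0821, 0.302]
tcp_rot: [[-0.32, 0.945, -0.069], [0.924, 0.328, 0.197], [0.208, -0.0, -0.978]]
force: [-0.4, 0.0, -1.8]
opening: 0.283
```

Run:
```python
from h import *
cm=camera_model("wrist"); im=capture("wrist"); np.save("cm7.npy",cm,allow_pickle=True); cv2.imwrite("pics/w7raw.png",im)
h=cv2.cvtColor(im,cv2.COLOR_BGR2HSV); m=((h[...,0]>18)&(h[...,0]<35)&(h[...,1]>70)&(h[...,2]>110)).astype(np.uint8)
n,l,st,ct=cv2.connectedComponentsWithStats(m)
for i in range(1,n):
    if st[i,4]>=8 :
        P=unproj(cm,ct[i],.104)[:2]-A
        if np.hypot(*P)<.12: print(st[i],P.round(4),np.hypot(*P),np.degrees(np.arctan2(P[1],P[0]))-YAW)
f=lambda P:tuple(int(round(v)) for v in proj(cm,P))
c=im.copy()
for P in (pol(0,0,.154,0),pol(.092,90,.133,0),pol(.07,150,.132,0),pol(.107,235,.16,0),pol(.1475,-80,.181,0)): print(f(P[:3])); cv2.drawMarker(c,f(P[:3]),(255,0,255),0,7,1)
cv2.imwrite("pics/w7.png",cv2.resize(c[0:260,130:450],(800,650),interpolation=cv2.INTER_CUBIC)[:600])
```

```text
[278  51   3  21  41] [-0.027  0.066] 0.07130974361398966 93.2915741464395
[330  86  17  12  42] [0.0403 0.0563] 0.06920902037827772 35.41351563886373
[333 153  17  10  34] [ 0.0657 -0.0066] 0.06604245353950905 -24.742119547605622
[220 158  17  12  40] [-0.0429 -0.0504] 0.06620045013800256 -149.39289612427768
[285 184   3  20  38] [ 0.0239 -0.0599] 0.0644482321428674 -87.27537474161399
(283, 120)
(283, 26)
(219, 88)
(213, 218)
(314, 289)
```

View pics/w7.png

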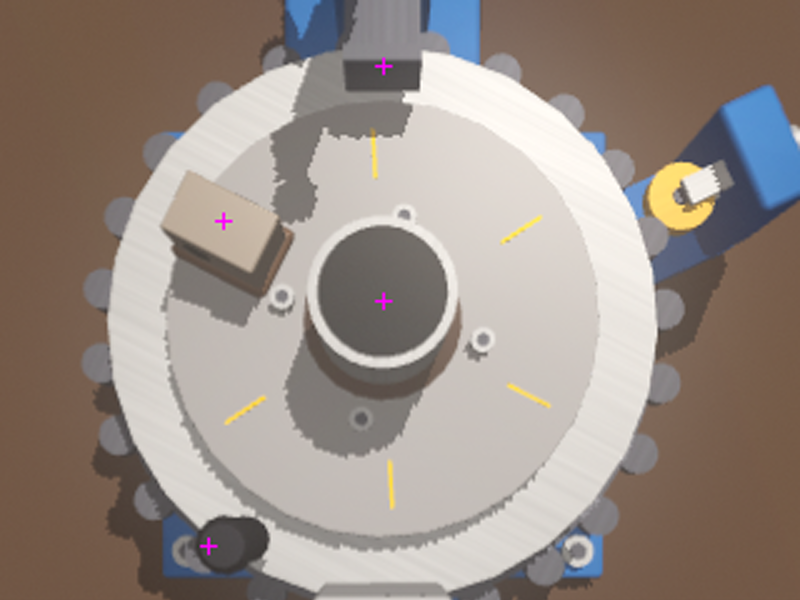

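Run:
```python
from h import *
cm=np.load("cm7.npy",allow_pickle=True).item(); C=np.array([.5576,.018])
q=lambda x,y:(130+x/2.5,y/2.5)
a,b=[unproj(cm,q(x,550),.018)[:2] for x in(186,578)]; d=b-a; m=(a+b)/2-C
print("bolts",a,b,np.linalg.norm(d),"yaw",np.degrees(np.arctan2(d[1],d[0])),"mid bearing",np.degrees(np.arctan2(*m[::-1])), np.linalg.norm(m))
for x,y,z in((382.5,60,.133),(383,91,.107),(344,60,.133),(421,60,.133)):
    P=unproj(cm,q(x,y),z)[:2]-C; print("stop",P,np.hypot(*P),np.degrees(np.arctan2(*P[::-1]))-90)
P=unproj(cm,q(382,292),.154)[:2]; print("tube",P)
P=unproj(cm,q(382,322),.092)[:2]; print("faceplate",P)
P=unproj(cm,q(222,546),.160)[:2]-C; print("handle",P,np.hypot(*P),np.degrees(np.arctan2(*P[::-1]))%360-175)
P=unproj(cm,q(233,217),.132)[:2]-C; print("wlug",P,np.hypot(*P),np.degrees(np.arctan2(*P[::-1]))%360-90)
```

```text
bolts [ 0.49527378 -0.10969531] [ 0.68552604 -0.04381989] 0.20133428962589106 yaw 19.098565504804263 mid bearing -70.90693853330193 0.10027380925209085
stop [-0.02944733  0.08596267] 0.09086652349076696 18.909381496576316
stop [-0.02935428  0.08629975] 0.09115547844001406 18.785390872849746
stop [-0.04315368  0.08123005] 0.09198130549929887 27.97959489411045
stop [-0.01574443  0.09070085] 0.0920572205341856 9.847637911171347
tube [0.55795398 0.01735218]
faceplate [0.55732793 0.01902011]
handle [-0.02352917 -0.10445632] 0.10707354754529351 82.30578216008047
wlug [-0.06408625  0.01241728] 0.06527814597026153 79.03431539593674
```

Run:
```python
from h import *
cm=np.load("cm7.npy",allow_pickle=True).item(); C=np.array([.5576,.018])
q=lambda x,y:(130+x/2.5,y/2.5)
for x,y in [(275,57),(216,100),(160,150),(122,217),(100,288),(98,363),(115,435),(152,502),(503,70),(566,110),(619,165),(655,235),(668,308),(662,383),(638,453),(599,515)]:
    P=unproj(cm,q(x,y),.07)[:2]-C; b=np.degrees(np.arctan2(*P[::-1]))-19.05; print(round(np.hypot(*P),4),round(b,1),"mod15",round((b)%15,1))
P=unproj(cm,q(678,196),.08)[:2]-C; print("roller",np.hypot(*P),np.degrees(np.arctan2(*P[::-1]))-19.05)
```

```text
0.1319 111.2 mod15 6.2
0.1278 125.5 mod15 5.5
0.1289 140.5 mod15 5.5
0.128 155.9 mod15 5.9
0.1287 -189.2 mod15 5.8
0.1289 -174.3 mod15 5.7
0.1291 -159.4 mod15 5.6
0.1289 -144.1 mod15 5.9
0.1291 65.3 mod15 5.3
0.1292 50.5 mod15 5.5
0.1303 35.4 mod15 5.4
0.1305 19.9 mod15 4.9
0.1294 5.3 mod15 5.3
0.1284 -9.7 mod15 5.3
0.1277 -24.7 mod15 5.3
0.1279 -39.5 mod15 5.5
roller 0.14207696357710908 24.252955670550246
```

The wrist view shows the flange lines, handle and index teeth all at about 63.1°, so it did not fall fully into the 60° click and is at the edge of tolerance (63.4°). The axis is refined to (0.5576, 0.018), yaw 19.05°. I'll put the lug back on the bench and correct the turntable.

```bash
sed -i 's/A=np.array(\[.559,.015\]); YAW=19.0/A=np.array([.5576,.018]); YAW=19.05/' h.py
python3 - <<'E'
from h import *
go((.5072,-.3242,.22),(.5072,-.3242,.0115))
E
```

```text
t 22.75 pos [ 0.5937 -0.0823  0.3021] open 0.288 F [ 0.6 -0.3 -2.2] 
 [[-0.32   0.945 -0.068]
 [ 0.924  0.327  0.197]
 [ 0.208 -0.    -0.978]]
[ 0.5072 -0.3242  0.22  ] shift cm [-21.3  -16.09   3.86]
[ 0.5072 -0.3242  0.0115] shift cm [-4.34  0.   20.39]
```

{"api": "send_rows", "payload": {"moves": [[[0,0,0,-3.5,-2.7,0.6,-1],[0,0,0,-3.5,-2.7,0.6,-1],[0,0,0,-3.5,-2.7,0.6,-1],[0,0,0,-3.5,-2.7,0.6,-1],[0,0,0,-3.5,-2.7,0.7,-1]]]}}

```text
time_s: 23.25
position: [0.5198, -0.2841, 0.2353]
tcp_rot: [[-0.32, 0.945, -0.067], [0.924, 0.327, 0.196], [0.207, 0.001, -0.978]]
force: [-0.3, 0.1, -1.3]
opening: 0.284
```

{"api": "send_rows", "payload": {"moves": [[[0,0,0,-3.8,-2.6,0.7,-1],[0,0,0,-0.9,0,4,-1],[0,0,0,-0.9,0,4,-1],[0,0,0,-0.9,0,4,-1],[0,0,0,-0.8,0,4,-1]]]}}

```text
time_s: 23.75
position: [0.508, -0.3264, 0.0557]
tcp_rot: [[-0.319, 0.945, -0.066], [0.925, 0.326, 0.196], [0.207, 0.001, -0.978]]
force: [0.4, -0.2, -2.2]
opening: 0.281
```

{"api": "send_rows", "payload": {"moves": [[[0,0,0,0,0,0,-1],[0,0,0,0,0,0,-1],[0,0,0,0,0,0,-1],[0,0,0,0,0,0,-1],[0,0,0,0,0,0,-1]]]}}

```text
time_s: 24.25
position: [0.5087, -0.3268, 0.0592]
tcp_rot: [[-0.32, 0.945, -0.065], [0.925, 0.327, 0.194], [0.204, 0.002, -0.979]]
force: [-0.6, 0.2, -1.5]
opening: 0.282
```

Run:
```python
from h import *
go((.5072,-.3242,.0115))
```

```text
t 24.25 pos [ 0.5087 -0.3268  0.0592] open 0.282 F [-0.6  0.2 -1.5] 
 [[-0.32   0.945 -0.065]
 [ 0.925  0.327  0.194]
 [ 0.204  0.002 -0.979]]
[ 0.5072 -0.3242  0.0115] shift cm [-0.69 -0.07  4.73]
```

{"api": "send_rows", "payload": {"moves": [[[0,0,0,-0.3,-0.1,2.4,-1],[0,0,0,-0.3,0,1.6,-1],[0,0,0,-0.1,0,0.8,-1],[0,0,0,0,0,0,-1],[0,0,0,0,0,0,1]]]}}

```text
time_s: 24.75
position: [0.506, -0.3235, 0.0091]
tcp_rot: [[-0.32, 0.945, -0.067], [0.925, 0.327, 0.196], [0.207, 0.001, -0.978]]
force: [0.6, -0.4, -0.0]
opening: 0.321
```

{"api": "send_rows", "payload": {"moves": [[[0,0,0,0,0,0,1],[0,0,0,0,0,0,1],[0,0,0,0,0,0,1],[0,0,0,0,0,-4.5,1],[0,0,0,0,0,-4.5,1]]]}}

```text
time_s: 25.25
position: [0.5108, -0.3398, 0.0959]
tcp_rot: [[-0.319, 0.945, -0.071], [0.924, 0.327, 0.2], [0.212, -0.002, -0.977]]
force: [0.6, -0.4, 0.7]
opening: 0.744
```

{"api": "send_rows", "payload": {"moves": [[[0,0,0,0,0,-4.5,1],[0,0,0,0,0,-4.5,1],[0,0,0,0,0,-4,1],[0,-6,0,0,0,0,1],[0,-6,0,0,0,0,1]]]}}

```text
time_s: 25.75
position: [0.5216, -0.3686, 0.226]
tcp_rot: [[-0.326, 0.946, 0.005], [0.945, 0.326, -0.007], [-0.008, 0.003, -1.0]]
force: [-0.2, 0.1, -0.3]
opening: 0.994
```

{"api": "send_rows", "payload": {"moves": [[[0,0,8,0,0,0,1],[0,0,8,0,0,0,1],[0,0,8,0,0,0,1],[0,0,8,0,0,0,1],[0,0,8,0,0,0,1]]]}}

```text
time_s: 26.25
position: [0.5204, -0.3662, 0.2237]
tcp_rot: [[0.363, 0.932, 0.0], [0.932, -0.363, 0.001], [0.001, -0.0, -1.0]]
force: [0.6, 0.2, -0.1]
opening: 0.994
```

{"api": "send_rows", "payload": {"moves": [[[0,0,8,0,0,0,1],[0,0,8,0,0,0,1],[0,0,8,0,0,0,1],[0,0,8,0,0,0,1],[0,0,8,0,0,0,1]]]}}

```text
time_s: 26.75
position: [0.5204, -0.3662, 0.2237]
tcp_rot: [[0.877, 0.481, 0.0], [0.481, -0.877, 0.001], [0.0, -0.001, -1.0]]
force: [0.8, 0.1, 0.2]
opening: 0.997
```

Run:
```python
from h import *
print(readout.read_state()["joint_positions"]); go()
plan((.629,-.111,.243,-61),(.629,-.111,.162,-61))
```

```text
[-4.51933145e+01  3.10591118e+01  8.02749558e+01  2.64123948e-02
  6.86903730e+01  1.60574078e+01]
t 26.75 pos [ 0.5204 -0.3662  0.2237] open 0.997 F [0.8 0.1 0.2] 
 [[ 0.877  0.481  0.   ]
 [ 0.481 -0.877  0.001]
 [ 0.    -0.001 -1.   ]]
t 26.75 pos [ 0.5204 -0.3662  0.2237] b -61.26 zax [ 0.     0.001 -1.   ] open 0.997 F [0.8 0.1 0.2]
(0.629, -0.111, 0.243, -61) turnz -0.3  shift 21.87 -17.06 -1.93
(0.629, -0.111, 0.162, -61) turnz 0.0  shift 0.00 0.00 8.10
```

{"api": "send_rows", "payload": {"moves": [[[0,0,0,3.6,-2.8,-0.4,1],[0,0,0,3.6,-2.8,-0.4,1],[0,0,0,3.6,-2.8,-0.4,1],[0,0,0,3.6,-2.8,-0.4,1],[0,0,0,3.6,-2.8,-0.4,1]]]}}

```text
time_s: 27.25
position: [0.6102, -0.1548, 0.244]
tcp_rot: [[0.874, 0.486, 0.0], [0.486, -0.874, 0.0], [0.0, -0.0, -1.0]]
force: [0.6, -0.2, -0.6]
opening: 1.004
```

{"api": "send_rows", "payload": {"moves": [[[0,0,0,3.6,-2.8,0,1],[0,0,0,0.3,-0.3,0,1],[0,0,0,0,0,0,1],[0,0,0,0,0,0,1],[0,0,0,0,0,0,1]]]}}

```text
time_s: 27.75
position: [0.6284, -0.1122, 0.2437]
tcp_rot: [[0.875, 0.484, -0.0], [0.484, -0.875, -0.0], [-0.0, -0.0, -1.0]]
force: [-0.5, 0.3, 0.2]
opening: 0.999
```

Run:
```python
from h import *
plan((.629,-.111,.162,-61))
```

```text
t 27.75 pos [ 0.6284 -0.1122  0.2437] b -61.05 zax [-0. -0. -1.] open 0.999 F [-0.5  0.3  0.2]
(0.629, -0.111, 0.162, -61) turnz -0.0  shift 0.11 -0.07 8.17
```

{"api": "send_rows", "payload": {"moves": [[[0,0,0,0.1,-0.1,4.1,1],[0,0,0,0,0,4,0.5],[0,0,0,0,0,0,-1],[0,0,0,0,0,0,-1],[0,0,0,0,0,0,-1]]]}}

```text
time_s: 28.25
position: [0.6308, -0.1106, 0.1651]
tcp_rot: [[0.875, 0.485, 0.004], [0.485, -0.875, -0.001], [0.003, 0.003, -1.0]]
force: [0.7, 0.6, -0.2]
opening: 0.72
```

{"api": "send_rows", "payload": {"moves": [[[0,0,0,0,0,0,-1],[0,0,0,0,0,0,-1],[0,0,0,0,0,0,-1],[0,0,0,0,0,0,-1],[0,0,0,0,0,0,-1]]]}}

```text
time_s: 28.75
position: [0.6301, -0.1102, 0.1634]
tcp_rot: [[0.874, 0.486, 0.002], [0.486, -0.874, -0.002], [0.001, 0.003, -1.0]]
force: [0.6, -3.2, 2.5]
opening: 0.302
```

{"api": "send_rows", "payload": {"moves": [[[0,0,0,0,1.3,0,-1],[0,0,0,0,1.3,0.1,-1],[0,0,0,0,1.3,0.2,-1],[0,0,0,0,1.3,0.3,-1],[0,0,0,0,1.3,0.5,-1]]]}}

```text
time_s: 29.25
position: [0.6579, -0.1613, 0.1503]
tcp_rot: [[0.874, 0.485, -0.008], [0.485, -0.874, 0.011], [-0.002, -0.014, -1.0]]
force: [-4.2, 9.9, 7.4]
opening: 0.304
```

{"api": "send_rows", "payload": {"moves": [[[0,0,0,0,1.3,0.6,-1],[0,0,0,0,0.4,0,-1],[0,0,0,0,0,0,1],[0,0,0,0,0,0,1],[0,0,0,0,0,0,1]]]}}

```text
time_s: 29.75
position: [0.6682, -0.1792, 0.1454]
tcp_rot: [[0.874, 0.487, -0.002], [0.487, -0.874, 0.003], [-0.001, -0.004, -1.0]]
force: [0.4, -0.4, 0.5]
opening: 0.524
```

{"api": "send_rows", "payload": {"moves": [[[0,0,0,0,0,0,1],[0,0,0,0,0,-4,1],[0,0,-8,0,0,-4,1],[0,0,-8,0,0,0,1],[0,0,0,0,0,0,1]]]}}

```text
time_s: 30.25
position: [0.6702, -0.182, 0.2278]
tcp_rot: [[0.707, 0.707, 0.004], [0.708, -0.707, -0.002], [0.002, 0.004, -1.0]]
force: [0.2, -1.0, -0.5]
opening: 0.956
```

Run:
```python
from h import *
plan(pol(.107,238,.225,-45),pol(.107,238,.118,-45))
im=capture("side"); hsv=cv2.cvtColor(im,cv2.COLOR_BGR2HSV); m=((hsv[...,0]<8)|(hsv[...,0]>172))&(hsv[...,1]>150)&(hsv[...,2]>80)
n,l,st,ct=cv2.connectedComponentsWithStats(m[200:290,330:400].astype(np.uint8)); print(st[1:],ct[1:]+[330,200])
```

```text
t 30.25 pos [ 0.6702 -0.182   0.2278] b -44.97 zax [ 0.004 -0.002 -1.   ] open 0.956 F [ 0.2 -1.  -0.5]
(np.float64(0.5336212282555785), np.float64(-0.08627856206157108), 0.225, -45) turnz 0.0  shift -2.89 -16.43 0.28
(np.float64(0.5336212282555785), np.float64(-0.08627856206157108), 0.118, -45) turnz 0.0  shift 0.00 0.00 10.70
[[ 41  49  11  12 102]] [[375.81372549 254.18627451]]
```

{"api": "send_rows", "payload": {"moves": [[[0,0,0,-0.7,-4.1,0,1],[0,0,0,-0.7,-4.1,0,1],[0,0,0,-0.7,-4.1,0,1],[0,0,0,-0.8,-4.1,0,1],[0,0,0,0,0,0,1]]]}}

```text
time_s: 30.8
position: [0.5249, -0.0814, 0.2235]
tcp_rot: [[0.707, 0.707, -0.011], [0.707, -0.707, 0.005], [-0.005, -0.012, -1.0]]
force: [0.6, -0.1, 0.6]
opening: 1.002
```

{"api": "send_rows", "payload": {"moves": [[[0,0,0,0,0,0,1],[0,0,0,0,0,0,1],[0,0,0,0,0,0,1],[0,0,0,0,0,0,1],[0,0,0,0,0,0,1]]]}}

```text
time_s: 31.3
position: [0.5331, -0.0861, 0.2256]
tcp_rot: [[0.707, 0.707, 0.0], [0.707, -0.707, 0.0], [0.0, 0.0, -1.0]]
force: [0.9, -0.2, -0.4]
opening: 0.998
```

```bash
cat > ang.py <<'E'
from h import *
from scipy.optimize import least_squares
cm=camera_model("wrist"); im=capture("wrist"); cv2.imwrite("pics/ang.png",im)
h=cv2.cvtColor(im,cv2.COLOR_BGR2HSV); m=((h[...,0]>18)&(h[...,0]<35)&(h[...,1]>70)&(h[...,2]>110)).astype(np.uint8)
n,l,st,ct=cv2.connectedComponentsWithStats(m); Q=[]
for i in range(1,n):
    if st[i,4]>=20:
        P=unproj(cm,ct[i],.104)[:2]-A; r=np.hypot(*P)
        if .058<r<.078 and st[i,4]<130: Q.append(P); print(st[i],P.round(4),r.round(4),(np.degrees(np.arctan2(P[1],P[0]))-YAW).round(2))
Q=np.array(Q); a=np.degrees(np.arctan2(Q[:,1],Q[:,0]))-YAW; k=np.round((a-2)/60)*60
f=lambda p:(np.c_[p[0]+.0682*np.cos(np.radians(k+YAW+p[2])),p[1]+.0682*np.sin(np.radians(k+YAW+p[2]))]-Q).ravel()*1000
s=least_squares(lambda p:f([p[0]/1000,p[1]/1000,p[2]]),[0,0,0]); print("centre off mm, angle off deg (mod 60):",s.x.round(2),"res",s.fun.round(1))
E
python3 ang.py; python3 th.py; python3 -c "
from h import *
plan(pol(.107,238,.118,-45))"
```

```text
[271  26  24  18  82] [ 0.0669 -0.0129] 0.0681 -29.99
[111  41  26  14  76] [-0.0222  0.0639] 0.0677 90.09
[278 124  23  13  57] [ 0.0222 -0.0642] 0.0679 -90.0
[216 167   6  25  62] [-0.0446 -0.0514] 0.068 -149.96
centre off mm, angle off deg (mod 60): [-0.   -0.04 30.04] res [ 0.1 -0.  -0.1  0.5  0.1 -0.3 -0.1 -0.2]
r 0.10691119502694284 theta 62.610969076404615
t 31.35 pos [ 0.5329 -0.086   0.2257] b -44.96 zax [ 0.  0. -1.] open 0.998 F [-0.5 -0.3  0.3]
(np.float64(0.5281965720677507), np.float64(-0.0848806999676471), 0.118, -45) turnz 0.0  shift -0.25 -0.42 10.77
t 31.35 pos [ 0.5329 -0.086   0.2257] b -44.96 zax [ 0.  0. -1.] open 0.998 F [-0.5 -0.3  0.3]
(np.float64(0.5336212282555785), np.float64(-0.08627856206157108), 0.118, -45) turnz 0.0  shift 0.03 0.07 10.77
```

With the brake off, the turntable now sits at 60.0° (four lines agree to 0.1° and the axis is confirmed). I'll put the brake on, more gently, and recheck.

{"api": "send_rows", "payload": {"moves": [[[0,0,8,0,0,0,1],[0,0,8,0,0,0,1],[0,0,0,2.3,4,0,1],[0,0,0,2.2,4,0,1],[0,0,0,2.2,4,0,1]]]}}

```text
time_s: 31.85
position: [0.6507, -0.1587, 0.226]
tcp_rot: [[0.874, 0.486, 0.001], [0.486, -0.874, 0.0], [0.001, 0.0, -1.0]]
force: [0.4, -0.0, -0.3]
opening: 1.0
```

{"api": "send_rows", "payload": {"moves": [[[0,0,0,0.6,2.2,0,1],[0,0,0,0,0,0,1],[0,0,0,0,0,0,1],[0,0,0,0,0,0,1],[0,0,0,0,0,0,1]]]}}

```text
time_s: 32.35
position: [0.6644, -0.1732, 0.2261]
tcp_rot: [[0.874, 0.486, -0.001], [0.486, -0.874, 0.001], [-0.0, -0.001, -1.0]]
force: [0.2, -0.0, 0.8]
opening: 1.005
```

Run:
```python
from h import *
plan((.6665,-.1775,.145,-61))
```

```text
t 32.35 pos [ 0.6644 -0.1732  0.2261] b -60.89 zax [-0.001  0.001 -1.   ] open 1.005 F [ 0.2 -0.   0.8]
(0.6665, -0.1775, 0.145, -61) turnz 0.1  shift -0.02 0.47 8.11
```

{"api": "send_rows", "payload": {"moves": [[[0,0,0,0,0.5,4.1,1],[0,0,0,0,0,4,0.5],[0,0,0,0,0,0,-1],[0,0,0,0,0,0,-1],[0,0,0,0,0,0,-1]]]}}

```text
time_s: 32.85
position: [0.6693, -0.179, 0.1476]
tcp_rot: [[0.874, 0.486, 0.005], [0.486, -0.874, -0.002], [0.003, 0.004, -1.0]]
force: [0.1, 0.8, 0.3]
opening: 0.72
```

{"api": "send_rows", "payload": {"moves": [[[0,0,0,0,0,0,-1],[0,0,0,0,0,0,-1],[0,0,0,0,0,0,-1],[0,0,0,0,0,0,-1],[0,0,0,0,0,0,-1]]]}}

```text
time_s: 33.35
position: [0.6658, -0.1741, 0.1455]
tcp_rot: [[0.874, 0.485, -0.004], [0.485, -0.874, 0.009], [0.0, -0.01, -1.0]]
force: [-2.8, 7.8, 6.4]
opening: 0.327
```

{"api": "send_rows", "payload": {"moves": [[[0,0,0,0,-1.2,-0.6,-1],[0,0,0,0,-1.2,-0.5,-1],[0,0,0,0,-1.2,-0.3,-1],[0,0,0,0,-1.2,-0.2,-1],[0,0,0,0,-1.2,-0.1,-1]]]}}

```text
time_s: 33.85
position: [0.6438, -0.1316, 0.1665]
tcp_rot: [[0.873, 0.487, 0.015], [0.487, -0.873, -0.013], [0.007, 0.019, -1.0]]
force: [5.0, -11.2, 7.2]
opening: 0.303
```

{"api": "send_rows", "payload": {"moves": [[[0,0,0,0,-1,0,-1],[0,0,0,0,-0.5,0,-1],[0,0,0,0,-0.4,0,-1],[0,0,0,0,0,0,-1],[0,0,0,0,0,0,-1]]]}}

```text
time_s: 34.35
position: [0.6343, -0.1125, 0.1664]
tcp_rot: [[0.874, 0.486, 0.014], [0.486, -0.874, -0.007], [0.009, 0.013, -1.0]]
force: [3.8, -2.3, 9.6]
opening: 0.304
```

Run:
```python
from h import *
plan((.629,-.111,.162,-61))
```

```text
t 34.35 pos [ 0.6343 -0.1125  0.1664] b -60.89 zax [ 0.014 -0.007 -1.   ] open 0.304 F [ 3.8 -2.3  9.6]
(0.629, -0.111, 0.162, -61) turnz 0.1  shift -0.39 -0.38 0.44
```

{"api": "send_rows", "payload": {"moves": [[[0,0,0,-0.2,-0.4,0,-1],[0,0,0,0,-0.2,0,-1],[0,0,0,0,0,0,-1],[0,0,0,0,0,0,-1],[0,0,0,0,0,0,-1]]]}}

```text
time_s: 34.85
position: [0.6323, -0.1091, 0.1664]
tcp_rot: [[0.874, 0.486, 0.02], [0.487, -0.874, -0.009], [0.013, 0.018, -1.0]]
force: [7.0, -4.3, 4.6]
opening: 0.303
```

{"api": "send_rows", "payload": {"moves": [[[0,0,0,0,0,0,1],[0,0,0,0,0,0,1],[0,0,0,0,0,0,1],[0,0,0,0,0,0,1],[0,0,0,0,0,0,1]]]}}

```text
time_s: 35.35
position: [0.6235, -0.1046, 0.1612]
tcp_rot: [[0.874, 0.486, -0.002], [0.486, -0.874, 0.001], [-0.002, -0.002, -1.0]]
force: [-1.2, 0.1, 0.8]
opening: 0.673
```

{"api": "send_rows", "payload": {"moves": [[[0,0,0,0,0,-4,1],[0,0,0,0,0,-2.2,1],[0,0,0,-2.7,-4,0,1],[0,0,0,-2.7,-4,0,1],[0,0,0,-2.6,-4,0,1]]]}}

```text
time_s: 35.85
position: [0.4941, -0.0383, 0.2234]
tcp_rot: [[0.874, 0.486, -0.001], [0.486, -0.874, 0.001], [-0.001, -0.001, -1.0]]
force: [0.0, 0.6, -0.6]
opening: 0.993
```

{"api": "send_rows", "payload": {"moves": [[[0,0,-8,0,0,0,1],[0,0,-8,0,0,0,1],[0,0,0,0,0,0,1],[0,0,0,0,0,0,1],[0,0,0,0,0,0,1]]]}}

```text
time_s: 36.35
position: [0.4966, -0.0394, 0.2236]
tcp_rot: [[0.708, 0.706, -0.0], [0.706, -0.708, 0.0], [0.0, -0.0, -1.0]]
force: [0.4, 0.3, 0.1]
opening: 0.998
```

```bash
python3 ang.py
python3 - <<'E'
from h import *
plan((.5204,-.365,.2,22.3))
im=capture("side"); hsv=cv2.cvtColor(im,cv2.COLOR_BGR2HSV); m=((hsv[...,0]<8)|(hsv[...,0]>172))&(hsv[...,1]>150)&(hsv[...,2]>80)
n,l,st,ct=cv2.connectedComponentsWithStats(m[200:290,330:400].astype(np.uint8)); print(st[1:],ct[1:]+[330,200])
E
```

```text
[278   0   4  16  42] [0.0408 0.0474] 0.0625 30.21
[351  36  25  19  78] [ 0.0666 -0.0128] 0.0678 -29.96
[190  51  27  14  73] [-0.0223  0.0643] 0.0681 90.06
[353 133  24  14  70] [ 0.0219 -0.0638] 0.0675 -90.13
[290 176   4  25  57] [-0.0444 -0.051 ] 0.0677 -150.1
centre off mm, angle off deg (mod 60): [-0.89 -0.64 30.15] res [ 2.9  3.6 -0.5 -0.6 -1.  -0.6 -0.3 -1.2 -1.  -1.2]
t 36.4 pos [ 0.4966 -0.0394  0.2236] b -45.03 zax [-0.  0. -1.] open 1.003 F [-0.8  0.   0. ]
(0.5204, -0.365, 0.2, 22.3) turnz -67.3  shift -31.03 -10.15 2.36
[[22 27 11 10 82]] [[357.2804878  231.47560976]]
```

The turntable is at 60.0° with the brake on, and the ball is back at (357.3,231.5) as at the start. Now back to the lug, which I released at a known pose.

{"api": "send_rows", "payload": {"moves": [[[0,0,0,-3.2,3.5,0,1],[0,0,0,-3.2,3.5,0,1],[0,0,0,-3.2,3.5,0,1],[0,0,0,-3.2,3.5,0,1],[0,0,0,-3.2,3.5,0,1]]]}}

```text
time_s: 36.95
position: [0.5073, -0.2782, 0.2236]
tcp_rot: [[0.707, 0.707, 0.0], [0.707, -0.707, 0.001], [0.001, -0.0, -1.0]]
force: [0.4, -0.9, 0.8]
opening: 1.002
```

{"api": "send_rows", "payload": {"moves": [[[0,0,0,-3.2,3.3,0,1],[0,0,-8,0,0,0,1],[0,0,-8,0,0,0,1],[0,0,-8,0,0,0,1],[0,0,-8,0,0,0,1]]]}}

```text
time_s: 37.45
position: [0.508, -0.3225, 0.2233]
tcp_rot: [[0.22, 0.976, -0.0], [0.976, -0.22, 0.001], [0.001, -0.0, -1.0]]
force: [0.1, -0.2, 0.4]
opening: 1.003
```

{"api": "send_rows", "payload": {"moves": [[[0,0,-8,0,0,2,1],[0,0,-8,0,0,2,1],[0,0,-8,0,0,2,1],[0,0,-8.1,0,0,3,1],[0,6,0,0,0,0,1]]]}}

```text
time_s: 37.95
position: [0.5044, -0.3165, 0.1296]
tcp_rot: [[-0.329, 0.943, -0.044], [0.937, 0.332, 0.11], [0.118, -0.005, -0.993]]
force: [-0.7, 0.8, -0.2]
opening: 1.002
```

{"api": "send_rows", "payload": {"moves": [[[0,6,0,0,0,0,1],[0,0,0,0,0,0,1],[0,0,0,0,0,0,1],[0,0,0,0,0,0,1],[0,0,0,0,0,0,1]]]}}

```text
time_s: 38.45
position: [0.5079, -0.3211, 0.1342]
tcp_rot: [[-0.322, 0.944, -0.068], [0.924, 0.329, 0.196], [0.208, 0.0, -0.978]]
force: [-0.4, -0.3, 0.1]
opening: 0.998
```

Run:
```python
from h import *
go((.506,-.3235,.0104)); plan()
cm=camera_model("wrist"); im=capture("wrist"); print(proj(cm,(.5075,-.3279,.028)))
cv2.imwrite("pics/w8.png",im)
```

```text
t 38.45 pos [ 0.5079 -0.3211  0.1342] open 0.998 F [-0.4 -0.3  0.1] 
 [[-0.322  0.944 -0.068]
 [ 0.924  0.329  0.196]
 [ 0.208  0.    -0.978]]
[ 0.506  -0.3235  0.0104] shift cm [-2.73 -0.26 12.07]
t 38.45 pos [ 0.5079 -0.3211  0.1342] b 19.21 zax [-0.068  0.196 -0.978] open 0.998 F [-0.4 -0.3  0.1]
[280.79614018 248.22250338]
```

Descend, grip and lift in one go.

{"api": "send_rows", "payload": {"moves": [[[0,0,0,-0.9,-0.3,4,1],[0,0,0,-0.9,0,4,1],[0,0,0,-0.9,0,4,0.5],[0,0,0,0,0,0,0],[0,0,0,0,0,0,-1]]]}}

```text
time_s: 39.0
position: [0.5057, -0.3238, 0.011]
tcp_rot: [[-0.321, 0.944, -0.069], [0.924, 0.329, 0.198], [0.209, -0.0, -0.978]]
force: [0.3, -0.5, 0.1]
opening: 0.805
```

{"api": "send_rows", "payload": {"moves": [[[0,0,0,0,0,0,-1],[0,0,0,0,0,0,-1],[0,0,0,0,0,0,-1],[0,0,0,0,0,0,-1],[0,0,0,0,0,0,-1]]]}}

```text
time_s: 39.5
position: [0.5061, -0.3248, 0.0115]
tcp_rot: [[-0.321, 0.945, -0.067], [0.924, 0.328, 0.196], [0.207, 0.001, -0.978]]
force: [-0.5, 0.2, 0.1]
opening: 0.358
```

{"api": "send_rows", "payload": {"moves": [[[0,0,0,0,0,0,-1],[0,0,0,0,0,0,-1],[0,0,0,0,0,0,-1],[0,0,0,0,0,0,-1],[0,0,0,0,0,0,-1]]]}}

```text
time_s: 40.0
position: [0.506, -0.3246, 0.0111]
tcp_rot: [[-0.321, 0.945, -0.068], [0.924, 0.328, 0.196], [0.208, 0.0, -0.978]]
force: [-0.5, 0.4, 5.1]
opening: 0.282
```

Run:
```python
from h import *
s=readout.read_state(); p=np.array(s["position"]); off=(p[:2]-[.5075,-.3279])@[-np.sin(np.radians(19.1)),np.cos(np.radians(19.1))]
print("off",off); go((p[0],p[1],.215),pol(.07+off,90,.215,0)[:3],pol(.07+off,90,.104+p[2]+.001,0)[:3])
```

```text
off 0.0036465423244626547
t 40.0 pos [ 0.506  -0.3246  0.0111] open 0.282 F [-0.5  0.4  5.1] 
 [[-0.321  0.945 -0.068]
 [ 0.924  0.328  0.196]
 [ 0.208  0.    -0.978]]
[ 0.506  -0.3246  0.215 ] shift cm [ 4.240e+00  1.000e-02 -1.994e+01]
[0.5336 0.0876 0.215 ] shift cm [37.2  16.14  7.91]
[0.5336 0.0876 0.1161] shift cm [-2.05 -0.    9.67]
```

{"api": "send_rows", "payload": {"moves": [[[0,0,0,0.8,0,-4,-1],[0,0,0,0.8,0,-4,-1],[0,0,0,0.9,0,-4,-1],[0,0,0,0.9,0,-4,-1],[0,0,0,0.8,0,-4,-1]]]}}

```text
time_s: 40.5
position: [0.5054, -0.3244, 0.2156]
tcp_rot: [[-0.321, 0.945, -0.069], [0.924, 0.328, 0.198], [0.209, -0.001, -0.978]]
force: [0.6, -0.3, -2.2]
opening: 0.284
```

{"api": "send_rows", "payload": {"moves": [[[0,0,0,4,1.8,0.9,-1],[0,0,0,4,1.8,0.9,-1],[0,0,0,4,1.8,0.9,-1],[0,0,0,4,1.8,0.9,-1],[0,0,0,4,1.8,0.9,-1]]]}}

```text
time_s: 41.0
position: [0.5231, -0.1, 0.2118]
tcp_rot: [[-0.32, 0.945, -0.069], [0.924, 0.328, 0.197], [0.209, -0.001, -0.978]]
force: [1.0, 0.3, -0.7]
opening: 0.29
```

{"api": "send_rows", "payload": {"moves": [[[0,0,0,4,1.8,0.9,-1],[0,0,0,4,1.8,0.9,-1],[0,0,0,4,1.8,0.8,-1],[0,0,0,3.5,1.5,0.8,-1],[0,0,0,0,0,0,-1]]]}}

```text
time_s: 41.5
position: [0.535, 0.0755, 0.2108]
tcp_rot: [[-0.326, 0.943, -0.072], [0.922, 0.334, 0.198], [0.211, -0.002, -0.978]]
force: [-1.2, -1.2, -1.9]
opening: 0.278
```

{"api": "send_rows", "payload": {"moves": [[[0,0,0,0,0,0,-1],[0,0,0,0,0,0,-1],[0,0,0,0,0,0,-1],[0,0,0,0,0,0,-1],[0,0,0,0,0,0,-1]]]}}

```text
time_s: 42.0
position: [0.5369, 0.0698, 0.2117]
tcp_rot: [[-0.32, 0.945, -0.068], [0.924, 0.327, 0.197], [0.208, 0.0, -0.978]]
force: [-0.4, 0.8, -1.8]
opening: 0.287
```

Run:
```python
from h import *
off=.0037; go(pol(.07+off,90,.150,0)[:3],pol(.07+off,90,.1158,0)[:3]); plan()
```

```text
t 42.0 pos [0.5369 0.0698 0.2117] open 0.287 F [-0.4  0.8 -1.8] 
 [[-0.32   0.945 -0.068]
 [ 0.924  0.327  0.197]
 [ 0.208  0.    -0.978]]
[0.5335 0.0877 0.15  ] shift cm [0.48 0.27 6.41]
[0.5335 0.0877 0.1158] shift cm [-0.71 -0.    3.35]
t 42.0 pos [0.5369 0.0698 0.2117] b 19.08 zax [-0.068  0.197 -0.978] open 0.287 F [-0.4  0.8 -1.8]
```

{"api": "send_rows", "payload": {"moves": [[[0,0,0,0.4,0.3,3.2,-1],[0,0,0,0,0,3.2,-1],[0,0,0,0,0,0,-1],[0,0,0,0,0,0,-1],[0,0,0,0,0,0,-1]]]}}

```text
time_s: 42.5
position: [0.5354, 0.0874, 0.1514]
tcp_rot: [[-0.321, 0.945, -0.065], [0.924, 0.328, 0.196], [0.207, 0.003, -0.978]]
force: [0.4, -0.1, -2.3]
opening: 0.287
```

Run:
```python
from h import *
off=.0027; go(pol(.07+off,90,.1158,0)[:3])
cm=camera_model("wrist"); im=capture("wrist"); s=capture("side")
f=lambda P:tuple(int(round(v)) for v in proj(cm,P[:3]))
for P in (pol(.092,90,.133,0),pol(.07,90,.104,0)): cv2.drawMarker(im,f(P),(255,0,255),0,12,1)
cv2.imwrite("pics/w9.png",np.hstack([im[:300],cv2.resize(s[130:270,260:370],(236,300))]))
```

```text
t 42.5 pos [0.5354 0.0874 0.1514] open 0.287 F [ 0.4 -0.1 -2.3] 
 [[-0.321  0.945 -0.065]
 [ 0.924  0.328  0.196]
 [ 0.207  0.003 -0.978]]
[0.5339 0.0867 0.1158] shift cm [-0.75 -0.18  3.48]
```

View pics/w9.png

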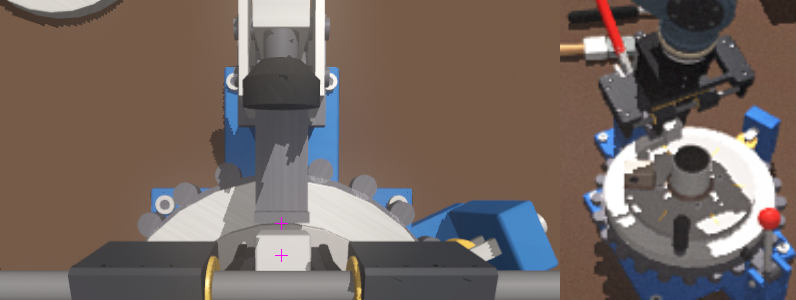

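{"api": "send_rows", "payload": {"moves": [[[0,0,0,-0.3,-0.1,1.2,-1],[0,0,0,-0.3,0,1.2,-1],[0,0,0,-0.1,0,0.7,-1],[0,0,0,0,0,0,-1],[0,0,0,0,0,0,-1]]]}}

```text
time_s: 43.1
position: [0.5329, 0.0874, 0.1177]
tcp_rot: [[-0.321, 0.945, -0.069], [0.924, 0.328, 0.197], [0.209, -0.001, -0.978]]
force: [-0.3, 0.4, -2.2]
opening: 0.284
```

Run:
```python
from h import *
go(pol(.0727,90,.1158,0)[:3])
```

```text
t 43.1 pos [0.5329 0.0874 0.1177] open 0.284 F [-0.3  0.4 -2.2] 
 [[-0.321  0.945 -0.069]
 [ 0.924  0.328  0.197]
 [ 0.209 -0.001 -0.978]]
[0.5339 0.0867 0.1158] shift cm [-0.13  0.07  0.17]
```

{"api": "send_rows", "payload": {"moves": [[[0,0,0,-0.1,0.1,0.2,-1],[0,0,0,0,0,0.1,-1],[0,0,0,0,0,0,-1],[0,0,0,0,0,0,-1],[0,0,0,0,0,0,-1]]]}}

```text
time_s: 43.6
position: [0.5342, 0.0873, 0.1152]
tcp_rot: [[-0.321, 0.945, -0.068], [0.924, 0.328, 0.197], [0.208, 0.0, -0.978]]
force: [-0.7, -0.9, -1.2]
opening: 0.286
```

Run:
```python
from h import *
go(pol(.0727,90,.1150,0)[:3])
```

```text
t 43.6 pos [0.5342 0.0873 0.1152] open 0.286 F [-0.7 -0.9 -1.2] 
 [[-0.321  0.945 -0.068]
 [ 0.924  0.328  0.197]
 [ 0.208  0.    -0.978]]
[0.5339 0.0867 0.115 ] shift cm [-0.05 -0.05  0.01]
```

{"api": "send_rows", "payload": {"moves": [[[0,0,0,0,0,0.1,-1],[0,0,0,0,0,0,-1],[0,0,0,0,0,0,0.5],[0,0,0,0,0,0,1],[0,0,0,0,0,0,1]]]}}

```text
time_s: 44.1
position: [0.5342, 0.0875, 0.1141]
tcp_rot: [[-0.321, 0.945, -0.068], [0.924, 0.328, 0.197], [0.208, 0.001, -0.978]]
force: [-0.0, 0.6, -0.2]
opening: 0.474
```

{"api": "send_rows", "payload": {"moves": [[[0,0,0,0,0,0,1],[0,0,0,0,0,0,1],[0,0,0,0.8,0,-3.9,1],[0,0,0,0.8,0,-3.9,1],[0,0,0,0.8,0,-3.9,1]]]}}

```text
time_s: 44.6
position: [0.534, 0.0867, 0.2345]
tcp_rot: [[-0.321, 0.945, -0.069], [0.924, 0.328, 0.197], [0.209, -0.001, -0.978]]
force: [0.5, 0.6, -0.5]
opening: 0.925
```

{"api": "send_rows", "payload": {"moves": [[[0,0,0,0.8,0,-3.9,1],[0,-6,0,0.8,0,-3,1],[0,-6,0,0,0,0,1],[0,0,0,0,0,0,1],[0,0,0,0,0,0,1]]]}}

```text
time_s: 45.1
position: [0.5331, 0.0884, 0.3038]
tcp_rot: [[-0.33, 0.944, -0.002], [0.944, 0.33, 0.002], [0.002, -0.001, -1.0]]
force: [-1.0, -0.2, -0.7]
opening: 0.997
```

Run:
```python
from h import *
go(pol(.258,90,.31,0)[:3],pol(.258,90,.178,0)[:3]); plan()
cm=camera_model("wrist"); im=capture("wrist"); s=capture("side")
f=lambda P:tuple(int(round(v)) for v in proj(cm,P[:3]))
for P in (pol(.09,90,.132,0),pol(.05,90,.132,0),pol(.292,90,.219,0)): cv2.drawMarker(im,f(P),(255,0,255),0,12,1)
cv2.imwrite("pics/w10.png",np.hstack([cv2.resize(im,(400,300)),cv2.resize(s[130:230,260:380],(360,300),interpolation=cv2.INTER_CUBIC)]))
```

```text
t 45.1 pos [0.5331 0.0884 0.3038] open 0.997 F [-1.  -0.2 -0.7] 
 [[-0.33   0.944 -0.002]
 [ 0.944  0.33   0.002]
 [ 0.002 -0.001 -1.   ]]
[0.4734 0.2619 0.31  ] shift cm [18.34  0.08 -0.58]
[0.4734 0.2619 0.178 ] shift cm [-3.00e-02  1.00e-02  1.32e+01]
t 45.1 pos [0.5331 0.0884 0.3038] b 19.26 zax [-0.002  0.002 -1.   ] open 0.997 F [-1.  -0.2 -0.7]
```

View pics/w10.png

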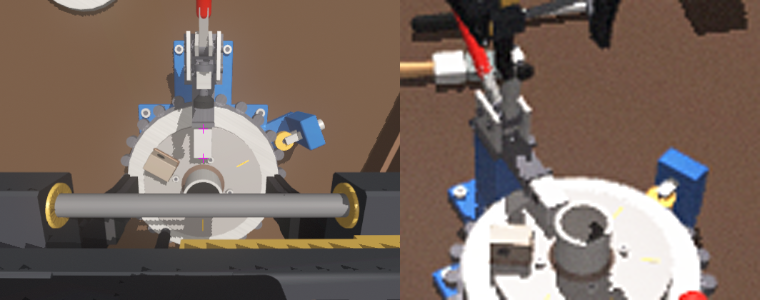

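The lug is on its seat between stop and tube, with the predicted end markers on its ends. I'll measure it before clamping.

Run:
```python
from h import *
cm=camera_model("wrist"); im=capture("wrist")
S=pol(.07,90,.132,0); u,v=proj(cm,S[:3]).astype(int); x0,y0=u-45,v-45; c=im[y0:v+45,x0:u+45]
cv2.imwrite("pics/w11.png",cv2.resize(c,None,fx=6,fy=6,interpolation=cv2.INTER_NEAREST))
```

```text
(no output)
```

View pics/w11.png

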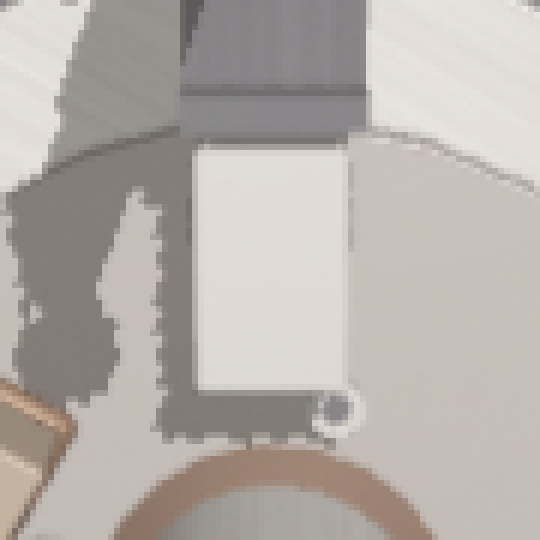

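The lug's top face spans x 195–347 and y 147–390 in the crop. Its centre (271,268.5) is against a seat at (270,270), so it is within 1 mm and straight. Now the clamp.

{"api": "send_rows", "payload": {"moves": [[[0,0,0,4.6,0,-0.3,1],[0,0,0,4.6,0,-0.3,1],[0,0,0,4.6,0,0,1],[0,0,0,4.5,0,0,1],[0,0,0,0,0,0,1]]]}}

```text
time_s: 45.75
position: [0.4717, 0.2644, 0.3093]
tcp_rot: [[-0.333, 0.943, -0.003], [0.943, 0.333, 0.002], [0.003, -0.002, -1.0]]
force: [-0.2, -0.3, -0.2]
opening: 1.002
```

{"api": "send_rows", "payload": {"moves": [[[0,0,0,0,0,0,1],[0,0,0,0,0,0,1],[0,0,0,0,0,4,1],[0,0,0,0,0,0,1],[0,0,0,0,0,0,1]]]}}

```text
time_s: 46.25
position: [0.474, 0.2593, 0.2699]
tcp_rot: [[-0.326, 0.945, -0.002], [0.945, 0.326, -0.001], [0.0, -0.002, -1.0]]
force: [0.2, -0.3, -0.2]
opening: 0.998
```

Run:
```python
from h import *
go(pol(.260,90,.178,0)[:3])
cm=camera_model("wrist"); im=capture("wrist"); hsv=cv2.cvtColor(im,cv2.COLOR_BGR2HSV); m=(((hsv[...,0]<8)|(hsv[...,0]>172))&(hsv[...,1]>150)&(hsv[...,2]>80)).astype(np.uint8)
n,l,st,ct=cv2.connectedComponentsWithStats(m)
print([(s.tolist(),c.round(1).tolist()) for s,c in zip(st[1:],ct[1:]) if s[4]>100]); print([proj(cm,pol(*q,0)[:3]).round(1).tolist() for q in ((.26,90,.196),(.292,90,.219))])
```

```text
t 46.25 pos [0.474  0.2593 0.2699] open 0.998 F [ 0.2 -0.3 -0.2] 
 [[-0.326  0.945 -0.002]
 [ 0.945  0.326 -0.001]
 [ 0.    -0.002 -1.   ]]
[0.4727 0.2638 0.178 ] shift cm [0.46 0.04 9.19]
[([272, 172, 26, 94, 1996], [284.4, 215.7])]
[[284.9, 217.5], [285.1, 175.6]]
```

{"api": "send_rows", "payload": {"moves": [[[0,0,0,0.4,0,3.5,1],[0,0,0,0,0,3.5,1],[0,0,0,0,0,2.2,0.5],[0,0,0,0,0,0,-0.2],[0,0,0,0,0,0,-1]]]}}

```text
time_s: 46.8
position: [0.4739, 0.2646, 0.1797]
tcp_rot: [[-0.328, 0.945, 0.002], [0.945, 0.328, 0.001], [-0.0, 0.003, -1.0]]
force: [0.3, 0.3, -0.0]
opening: 0.81
```

{"api": "send_rows", "payload": {"moves": [[[0,0,0,0,0,0,-1],[0,0,0,0,0,0,-1],[0,0,0,0,0,0,-1],[0,0,0,0,0,0,-1],[0,0,0,0,0,0,-1]]]}}

```text
time_s: 47.3
position: [0.4726, 0.2646, 0.1787]
tcp_rot: [[-0.328, 0.945, 0.001], [0.945, 0.328, 0.0], [-0.0, 0.001, -1.0]]
force: [0.1, 0.7, -0.4]
opening: 0.353
```

{"api": "send_rows", "payload": {"moves": [[[0,0,0,0,0,0,-1],[0,0,0,0,0,0,-1],[0,0,0,0,0,0,-1],[0,0,0,0,0,0,-1],[0,0,0,0,0,0,-1]]]}}

```text
time_s: 47.8
position: [0.4732, 0.2648, 0.1784]
tcp_rot: [[-0.328, 0.945, 0.002], [0.945, 0.328, 0.001], [0.0, 0.002, -1.0]]
force: [2.5, 1.1, -1.3]
opening: 0.173
```

Run:
```python
from h import *
L=.088; w=[]
for h in (0.15,.3,.45,.6,.75,.87,.95,1.02):
    a=.62+h; w.append(pol(.188+L*np.cos(a),90,.145+L*np.sin(a)-.019,0)[:3])
go(*w)
```

```text
t 47.8 pos [0.4732 0.2648 0.1784] open 0.173 F [ 2.5  1.1 -1.3] 
 [[-0.328  0.945  0.002]
 [ 0.945  0.328  0.001]
 [ 0.     0.002 -1.   ]]
[0.4756 0.2554 0.1873] shift cm [-0.96 -0.08 -0.89]
[0.4788 0.2461 0.196 ] shift cm [-0.99 -0.   -0.88]
[0.4824 0.2356 0.2032] shift cm [-1.11 -0.   -0.72]
[0.4864 0.2243 0.2086] shift cm [-1.2  -0.   -0.54]
[0.4905 0.2123 0.2122] shift cm [-1.27 -0.   -0.36]
[0.4939 0.2024 0.2137] shift cm [-1.04 -0.   -0.15]
[0.4962 0.1958 0.214 ] shift cm [-0.7  -0.   -0.03]
[0.4982 0.19   0.2138] shift cm [-0.62 -0.    0.02]
```

{"api": "send_rows", "payload": {"moves": [[[0,0,0,-1,0,-0.9,-1],[0,0,0,-1,0,-0.9,-1],[0,0,0,-1.1,0,-0.7,-1],[0,0,0,-1.2,0,-0.5,-1],[0,0,0,0,0,0,-1]]]}}

```text
time_s: 48.3
position: [0.4871, 0.2249, 0.2089]
tcp_rot: [[-0.326, 0.945, 0.001], [0.945, 0.326, 0.004], [0.004, 0.002, -1.0]]
force: [1.5, 4.4, 0.9]
opening: 0.175
```

{"api": "send_rows", "payload": {"moves": [[[0,0,0,-1.3,0,-0.4,-1],[0,0,0,-1,0,-0.1,-1],[0,0,0,-0.7,0,0,-1],[0,0,0,-0.7,0,0,-1],[0,0,0,0,0,0,-1]]]}}

```text
time_s: 48.8
position: [0.4987, 0.1914, 0.2148]
tcp_rot: [[-0.326, 0.945, 0.001], [0.945, 0.326, 0.007], [0.006, 0.003, -1.0]]
force: [-2.0, 6.3, 7.2]
opening: 0.176
```

Run:
```python
from h import *
go(pol(.188,90,.214,0)[:3])
```

```text
t 48.8 pos [0.4987 0.1914 0.2148] open 0.176 F [-2.   6.3  7.2] 
 [[-0.326  0.945  0.001]
 [ 0.945  0.326  0.007]
 [ 0.006  0.003 -1.   ]]
[0.4962 0.1957 0.214 ] shift cm [ 0.48 -0.09  0.08]
```

{"api": "send_rows", "payload": {"moves": [[[0,0,0,-0.6,0,0,-1],[0,0,0,-0.3,0,0,-1],[0,0,0,0,0,0,-1],[0,0,0,0,0,0,-1],[0,0,0,0,0,0,-1]]]}}

```text
time_s: 49.3
position: [0.5, 0.1874, 0.2147]
tcp_rot: [[-0.326, 0.945, -0.002], [0.945, 0.326, 0.014], [0.014, 0.003, -1.0]]
force: [-3.4, 18.6, 6.6]
opening: 0.173
```

Run:
```python
from h import *
go(pol(.188,90,.214,0)[:3])
```

```text
t 49.3 pos [0.5    0.1874 0.2147] open 0.173 F [-3.4 18.6  6.6] 
 [[-0.326  0.945 -0.002]
 [ 0.945  0.326  0.014]
 [ 0.014  0.003 -1.   ]]
[0.4962 0.1957 0.214 ] shift cm [ 0.91 -0.09  0.08]
```

The force rose to about 19 N and the motion stalled, so it is against the stop. Release and retreat upwards.

{"api": "send_rows", "payload": {"moves": [[[0,0,0,0,0,0,0.5],[0,0,0,0,0,0,1],[0,0,0,0,0,0,1],[0,0,0,0,0,0,1],[0,0,0,0,0,0,1]]]}}

```text
time_s: 49.8
position: [0.5017, 0.1799, 0.2132]
tcp_rot: [[-0.328, 0.945, -0.0], [0.945, 0.328, -0.0], [-0.0, -0.0, -1.0]]
force: [0.4, 0.0, -0.0]
opening: 0.544
```

{"api": "send_rows", "payload": {"moves": [[[0,0,0,0,0,0,1],[0,0,0,0,0,-4,1],[0,0,0,0,0,-4,1],[0,0,0,0,0,-3,1],[0,0,0,-4,0,0,1]]]}}

```text
time_s: 50.3
position: [0.5165, 0.1456, 0.3285]
tcp_rot: [[-0.333, 0.943, 0.01], [0.943, 0.333, 0.003], [-0.001, 0.011, -1.0]]
force: [1.4, -1.1, 0.9]
opening: 0.967
```

{"api": "send_rows", "payload": {"moves": [[[0,0,0,-4.5,0,0,1],[0,0,0,-4.5,0,0,1],[0,0,0,-4,0,0,1],[0,0,0,0,0,0,1],[0,0,0,0,0,0,1]]]}}

```text
time_s: 50.8
position: [0.5575, 0.0189, 0.323]
tcp_rot: [[-0.326, 0.945, -0.001], [0.945, 0.326, 0.001], [0.001, -0.0, -1.0]]
force: [-0.7, -0.1, -0.2]
opening: 1.0
```

{"api": "send_rows", "payload": {"moves": [[[0,0,0,0,0,0,1],[0,0,0,0,0,0,1],[0,0,0,0,0,0,1],[0,0,0,0,0,0,1],[0,0,0,0,0,0,1]]]}}

```text
time_s: 51.3
position: [0.5574, 0.0204, 0.3234]
tcp_rot: [[-0.329, 0.944, 0.0], [0.944, 0.329, 0.0], [-0.0, 0.0, -1.0]]
force: [-0.3, -0.4, 0.3]
opening: 1.001
```

```bash
python3 - <<'E'
from h import *
go(); cm=camera_model("wrist"); im=capture("wrist"); s=capture("side")
raw=im.copy(); f=lambda c,P:tuple(int(round(v)) for v in proj(c,P[:3]))
hsv=cv2.cvtColor(raw,cv2.COLOR_BGR2HSV); m=(((hsv[...,0]<8)|(hsv[...,0]>172))&(hsv[...,1]>150)&(hsv[...,2]>80)).astype(np.uint8)
n,l,st,ct=cv2.connectedComponentsWithStats(m); print([(a.tolist(),c.round(1).tolist()) for a,c in zip(st[1:],ct[1:]) if a[4]>60])
for h in (.85,.89,.95):print(h,f(cm,pol(.188+.128*np.cos(.62+h),90,.145+.128*np.sin(.62+h),0)))
for P in (pol(.09,90,.132,0),pol(.05,90,.132,0),pol(.188,90,.273,0)): cv2.drawMarker(im,f(cm,P),(255,0,255),0,9,1)
u,v=f(cm,pol(.1,90,.13,0))
cv2.imwrite("pics/w12.png",np.hstack([cv2.resize(im[max(v-130,0):v+110,u-110:u+110],(460,500)),cv2.resize(s[130:250,270:380],(330,500),interpolation=cv2.INTER_CUBIC)]))
E
python3 ang.py
```

```text
t 51.3 pos [0.5574 0.0204 0.3234] open 1.001 F [-0.3 -0.4  0.3] 
 [[-0.329  0.944  0.   ]
 [ 0.944  0.329  0.   ]
 [-0.     0.    -1.   ]]
[]
0.85 (285, -152)
0.89 (285, -140)
0.95 (285, -122)
[330 153  17  11  40] [0.0441 0.0512] 0.0676 30.22
[223 215  15  10  34] [-0.0446 -0.0513] 0.068 -150.08
[328 215  16  10  35] [ 0.066  -0.0127] 0.0672 -29.93
[282 240   2  17  34] [ 0.0215 -0.064 ] 0.0675 -90.51
centre off mm, angle off deg (mod 60): [-0.58  0.17 30.02] res [ 0.   0.5 -0.6 -0.1  0.4 -0.1  0.2 -0.3]
```

View pics/w12.png

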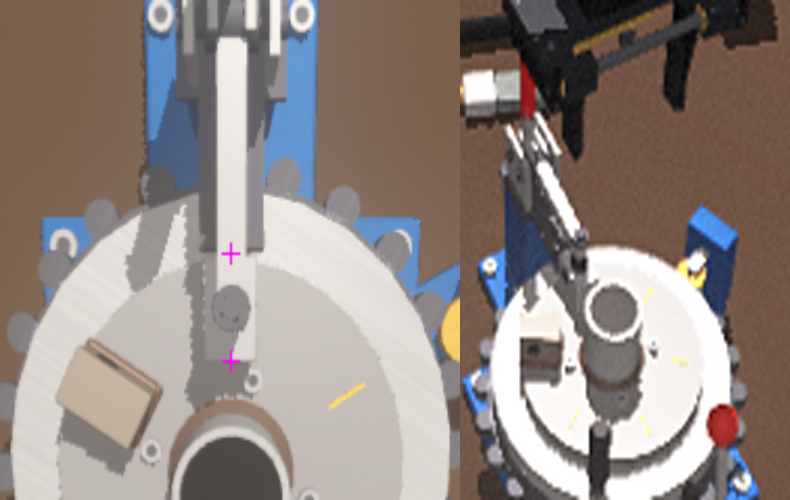

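The pad sits on the middle of the lug and the turntable is at 60.0°. I'll back off and check the handle angle in the side view.

{"api": "send_rows", "payload": {"moves": [[[0,0,0,-4,0,-2,1],[0,0,0,-4,0,-2,1],[0,0,0,-4,0,0,1],[0,0,0,-4,0,0,1],[0,0,0,0,0,0,1]]]}}

```text
time_s: 51.95
position: [0.6115, -0.1365, 0.3628]
tcp_rot: [[-0.323, 0.946, 0.001], [0.946, 0.323, -0.003], [-0.003, 0.001, -1.0]]
force: [0.2, 1.0, -0.3]
opening: 1.004
```

Run:
```python
from h import *
def red(im):
    h=cv2.cvtColor(im,cv2.COLOR_BGR2HSV); m=(((h[...,0]<8)|(h[...,0]>172))&(h[...,1]>140)&(h[...,2]>60)).astype(np.uint8); m[:100]=0; m[180:]=0; m[:,:240]=0; m[:,330:]=0
    n,l,st,ct=cv2.connectedComponentsWithStats(m); i=1+np.argmax(st[1:,4]); v,u=np.nonzero(l==i); t=v<v.min()+3
    return st[i],"top",u[t].mean(),v.min(),"bot",u[v>v.max()-3].mean(),v.max()
s=capture("side"); print("now",red(s)); print("start",red(cv2.imread("pics/side0.png")))
for h in (0,.85,.89,.95): print(h,[proj("side",pol(.188+L*np.cos(.62+h),90,.145+L*np.sin(.62+h),0)[:3]).round(1).tolist() for L in (.128,.06)])
go()
```

```text
now (array([289, 132,   7,  27, 134], dtype=int32), 'top', np.float64(292.0833333333333), np.int64(132), 'bot', np.float64(291.8888888888889), np.int64(158))
start (array([276, 127,  14,  29, 144], dtype=int32), 'top', np.float64(278.8), np.int64(127), 'bot', np.float64(287.0), np.int64(155))
0 [[278.3, 128.0], [285.9, 147.9]]
0.85 [[290.6, 130.9], [291.7, 150.0]]
0.89 [[291.4, 131.8], [292.1, 150.4]]
0.95 [[292.5, 133.2], [292.6, 151.1]]
t 52.0 pos [ 0.6105 -0.1338  0.3626] open 1.004 F [-0.7  0.3  0.3] 
 [[-0.325  0.946 -0.   ]
 [ 0.946  0.325  0.   ]
 [ 0.    -0.    -1.   ]]
```

```bash
python3 -c "
from h import *
print(bot.hand_in())"
```

```text
the job is handed in; nothing more can be done
None
```

I finished the whole sequence and handed it in at about 52 s of the 72 s allowed. The hand-in gives no verdict, so the results below are from my own last checks.

**What I did:** I took the brake off, turned the table by its handle to the 60° click, let go and put the brake back on. Then I placed the lug under the clamp, clamped it and backed the arm away.

**Last checks:**
- **Turntable:** the flange lines put it at 60.0° ± 0.3°, measured with the brake on and again after clamping.
- **Brake:** with the brake on, the ball was back at its starting pixel in the side view (within 0.2 px). I did not remeasure it after clamping.
- **Lug:** its centre was within about 1 mm of the seat and straight before clamping. Afterwards the pad was on the middle of it.
- **Clamp:** the handle stalled against its stop at about 19 N. Its angle in the side view is about 0.95 rad. I could not measure the pad force directly.
- **Arm:** it is clear of everything, with no contact force.

**What disagreed:** after the first brake-on, a close look put the turntable at about 63.1°, against a limit of 63.4°. I don't know why. I put the lug back on the bench, released the brake, and the table settled at 60.0° on its own. I then put the brake on again and picked the lug up a second time. That means the first brake-on may or may not have counted as step 3, but the second one was on target.

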